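# File the sawn slabs and close the drawer

### The arm

A 6-joint arm with a two-finger parallel gripper is mounted at the origin on the work surface. World frame = base frame: x ahead of the robot, y to its left, z up, the work surface at z = 0. Lengths are in mm, angles in rad, forces in N, time in s.
With the tool pointing down it reaches from about 350 to 975 mm from the base axis. Payload 7.1 kg.
Tool frame: the origin (TCP) lies at the very end of the fingers, on their centre line; the grasp point (between the pads) lies 19 mm behind it (ctrl.pinch_z is the z of the grasp point in the tool frame, in mm); z points along the fingers, y is the direction in which the jaws open and shut (so a half turn about z gives the same grasp; the last joint's range is limited). The gripper opens to 88 mm and grips with 3 to 60 N. Pads are 20 mm wide; open, the fingers measure 115 mm over their backs; the gripper's body (75 mm by 178 mm) begins 61 mm behind the grasp point.
Start: joints at [-1.279, 0.423, 1.63, -0, 1.089, -0.019], TCP at [191.155, -595.033, 222.675] pointing down, gripper open.
Joint ranges: [-3, 3], [-0.9, 2.11], [0.09, 2.58], [-1.31, 4.45], [0.11, 2.69], [-2.54, 2.54]. Speed limits (rad/s): [2.39, 2.39, 3.01, 3.14, 3.14, 3.14].

### API

Orientations are given as a rotation vector (axis times angle).
In Python, from workcell import get_obs, optics, ctrl gives the robot as it stands.
- The arm moves only by the shell command python3 -m jog 'ROWS'. ROWS is a JSON object of lists of equal length, an entry for each row: "delta_rot": the turn, a rotation vector about the tool's x, y, z in rad, a list of three; "translation": the shift along the tool's x, y, z in mm, a list of three; "hand": the opening, from -1 (shut) to 1 (fully open). In form: {"delta_rot": [[rx, ry, rz], ...], "translation": [[x, y, z], ...], "hand": [hand, ...]}. A call has 1 to 5 rows; each row is the pose to reach, as a shift and turn from the pose commanded when the call began, along the tool's axes at that moment; what a row does not reach only later rows make up. A row lasts 1/10 s, in which the tool goes at most 50 mm and 8.59 degrees, less where a joint would pass 70% of its speed; a pose out of reach is approached as far as the arm can. A call with a gripper value outside its range is refused whole. The fingers move at their own pace and stop on an object; the grip force is fixed at half the most. Time passes only in rows, so rows that repeat a pose let the fingers close. It gives the time, the measured TCP pose, the force and the opening at its end, in the units of the state.
- get_obs(): the state, without advancing time (a new reading comes with each control period).
- optics.get_image(name): name is "scene" or "side" or "wrist"; returns the picture (384x512x3 uint8, red, green, blue); there is no depth.
- optics.calibration(name): a dict with "intrinsics" (3x3 intrinsics, pixels), "cam_to_world" (4x4, takes a point from camera to world coordinates). Camera axes: x right, y up, looking along -z (the intrinsics and any distortion apply to the point x, -y, -z); pixel columns grow to the right and rows downward; lengths in mm; the calibration is good to about 2 mm. A picture is of the moment at which its call begins: read the wrist's pose just before it. calibration takes no time and is no camera call; for the wrist camera it gives the pose at the moment of the call.
- ctrl.close_job(): hands the job in, once; it reports no verdict.
The state is a dict: "t": time; "qpos": joint angles; "qvel": joint speeds; "joint_torque": joint torques, N m; "ee_pos": TCP position; "orientation": TCP orientation; "ft_force": force on the tool from outside, world axes, zero at the start; "moment": the same for the moment, N m; "width": finger opening in mm.
Only numpy, scipy, OpenCV 4.12 (cv2) and the standard library are available. Lean on these libraries where they do the work, as an engineer would, in place of code of your own. Each camera call takes 0.05 s, during which the arm holds its last target. There are 200 camera calls.

### The job

Clear the sawn stone slabs off the bench. Slide each slab that is thin enough to fit into the slotted rack, one to a slot and fully home against the stop; lay every slab that is too thick for the slots in the open drawer, and then push the drawer fully shut. Do not knock over the bottle or the jar.

Things in the scene. Friction and masses are not known exactly. Their poses are not given: they have to be found in the camera images.
- slab_a: A thin sawn stone slab, brownish pink, 96 x 50 x 8 mm, about 0.1 kg. It fits a rack slot. Origin at the slab's centre (half its thickness above what it lies on), x along its 96 mm length, y along its 50 mm width, z through its thickness. Starts flat on the bench; None if absent.
- slab_b: A thin sawn stone slab, brownish pink, 96 x 50 x 8 mm, about 0.1 kg. It fits a rack slot. Origin at the slab's centre (half its thickness above what it lies on), x along its 96 mm length, y along its 50 mm width, z through its thickness. Starts flat on the bench; None if absent.
- slab_c: A thin sawn stone slab, brownish pink, 96 x 50 x 8 mm, about 0.1 kg. It fits a rack slot. Origin at the slab's centre (half its thickness above what it lies on), x along its 96 mm length, y along its 50 mm width, z through its thickness. Starts flat on the bench; None if absent.
- slab_d: A thick sawn stone slab of the same stone and outline, 96 x 50 x 16 mm, about 0.2 kg. Too thick for the rack slots. Origin at the slab's centre (half its thickness above what it lies on), x along its 96 mm length, y along its 50 mm width, z through its thickness. Starts flat on the bench; None if absent.
- slab_e: A thick sawn stone slab of the same stone and outline, 96 x 50 x 16 mm, about 0.2 kg. Too thick for the rack slots. Origin at the slab's centre (half its thickness above what it lies on), x along its 96 mm length, y along its 50 mm width, z through its thickness. Starts flat on the bench; None if absent.
- rack: Low fixed wooden rack, three slots side by side, mouths towards the robot. Origin on the bench under the middle of the line of mouths; x into the slots, y left, z up. Base plate 10 mm thick, 227 mm wide, x = -70 (bare ledge) to 96 mm. Dividers with rounded ends from x = 0 (22 mm, outer 12 mm thick), stop bar at x = 84 mm; top 24.5 mm above the bench. Slab home: centre at x = 36 mm.
- slot0 (a point): Middle of the mouth of the right slot, on its floor (top of the base plate, 10 mm above the bench); axes as the rack. The slot is 53 mm wide and 84 mm deep; aluminium lips overhang both its edges by 7 mm from x = 12 mm on, with 10.5 mm of height beneath. A slab slid home lengthways sticks out 12 mm. Slot centres are 75 mm apart.
- slot1 (a point): Middle of the mouth of the middle slot, on its floor (top of the base plate, 10 mm above the bench); axes as the rack. The slot is 53 mm wide and 84 mm deep; aluminium lips overhang both its edges by 7 mm from x = 12 mm on, with 10.5 mm of height beneath. A slab slid home lengthways sticks out 12 mm. Slot centres are 75 mm apart.
- slot2 (a point): Middle of the mouth of the left slot, on its floor (top of the base plate, 10 mm above the bench); axes as the rack. The slot is 53 mm wide and 84 mm deep; aluminium lips overhang both its edges by 7 mm from x = 12 mm on, with 10.5 mm of height beneath. A slab slid home lengthways sticks out 12 mm. Slot centres are 75 mm apart.
- chest: Small fixed wooden drawer chest standing on the bench, 220 mm deep (x) x 260 mm wide (y) x 80 mm high, one drawer that opens towards the robot. Origin at the centre of its underside; x points away from the robot. A jar stands on top.
- chest_drawer0 (a joint): How far the drawer is pulled out, in m: 0 shut, 0.15 fully out; it starts out by 0.128 to 0.146. It slides freely with about 1 N of friction along the chest's x.
- drawer_floor (a point): Centre of the drawer's inner floor, about 22 mm above the bench (moves with the drawer; axes as the chest). Inside 175 mm deep (x), 218 mm wide (y), walls 36 mm above this floor; front board 15 mm thick at x = -93.5 to -108.5 mm, its top 45 mm above the floor. With the drawer out by d, the chest's top covers all beyond x = d - 93 mm.
- chest_drawer0_handle (a point): Middle of the drawer's brass bar handle, 11 mm thick and 120 mm long along y, 35 mm before the drawer's front face, about 44 mm above the bench.
- bottle: Bystander: bottle 66 mm across, 160 mm tall, standing at the back of the bench. Origin under its base.
- jar: Bystander: amber jar 60 mm across, 65 mm tall, standing on the chest. Origin under its base.

How it is judged (in metres and radians):
At the end, for the whole second after the job is handed in: Every thin slab present lies in a rack slot, lengthways, within 6 mm of the stop (centre 30 mm or more beyond the mouths); every thick slab present lies in the drawer (centre over its floor and at most 32 mm above it); the drawer is shut to within 8 mm; slabs at rest (x of slab_a in the frame of rack between 0.03 and 0.045 m and y of slab_a in the frame of rack between -0.1 and 0.1 m and z of slab_a in the frame of rack between 0.009 and 0.02 m and angle between the x axis of each of slab_a, slab_b, slab_c and the x axis of rack, either way round below 0.12 rad and linear speed of each of slab_a, slab_b, slab_c, slab_d, slab_e below 0.02 m/s and x of slab_b in the frame of rack between 0.03 and 0.045 m and y of slab_b in the frame of rack between -0.1 and 0.1 m and z of slab_b in the frame of rack between 0.009 and 0.02 m and x of slab_c in the frame of rack between 0.03 and 0.045 m and y of slab_c in the frame of rack between -0.1 and 0.1 m and z of slab_c in the frame of rack between 0.009 and 0.02 m and x of slab_d in the frame of drawer_floor between -0.09 and 0.09 m and y of slab_d in the frame of drawer_floor between -0.11 and 0.11 m and z of slab_d in the frame of drawer_floor between 0 and 0.032 m and x of slab_e in the frame of drawer_floor between -0.09 and 0.09 m and y of slab_e in the frame of drawer_floor between -0.11 and 0.11 m and z of slab_e in the frame of drawer_floor between 0 and 0.032 m and value of joint chest_drawer0 below 0.008 m); the robot touches nothing.
It fails at once if the bottle or the jar is knocked over (angle between any of bottle, jar's own z axis and vertical above 0.6 rad).
Of slab_a, slab_b, slab_c, slab_d, slab_e only 4 to 5 are there at a start; the rules pass over those that are not, and their reading is None.
At some moment in a run one of slab_a, slab_b, slab_c, slab_d, slab_e may be knocked a few centimetres aside while the robot is not near it.
It also fails if it takes over 210 s, if anything falls off the work surface, if the arm or the gripper's body presses on something with over 40 N, if the wrist force passes 120 N, or if a joint passes its speed limit or range.

## Working session

There is one attempt and no reset: what is moved stays moved. The work goes in short steps, Python scripts to look and compute and a shell command to move; the robot and the scene stay as the last step left them, time stands still between calls to the robot, and variables do not carry over. Pictures are saved under pics/ and viewed, about 12 in all and at most 16, crops included, and the job is handed in when it is done.

```bash
mkdir -p pics; ls; cat > h.py <<'E'
import numpy as np, cv2
from workcell import get_obs, optics, ctrl
from scipy.spatial.transform import Rotation as R
def save(name,fn,crop=None,s=1):
    im=optics.get_image(name)[:,:,::-1].copy()
    cv2.imwrite(f'pics/raw_{fn}.png',im)
    if crop: x0,y0,x1,y1=crop; im=im[y0:y1,x0:x1]
    if s!=1: im=cv2.resize(im,None,fx=s,fy=s,interpolation=cv2.INTER_CUBIC)
    cv2.imwrite(f'pics/{fn}.png',im)
def px2w(c,uv,z):
    K=np.array(c['intrinsics']);T=np.array(c['cam_to_world'])
    p=np.linalg.solve(K,[uv[0],uv[1],1]); d=T[:3,:3]@np.array([p[0],-p[1],-p[2]]);o=T[:3,3]
    return o+d*(z-o[2])/d[2]
def w2px(c,P):
    K=np.array(c['intrinsics']);T=np.array(c['cam_to_world'])
    q=T[:3,:3].T@(np.array(P,float)-T[:3,3]); q=K@np.array([q[0],-q[1],-q[2]]); return q[:2]/q[2]
def totool(target,yaw=None):
    "shift in tool axes to reach world target"
    o=get_obs(); r=R.from_rotvec(o['orientation'])
    return r.inv().apply(np.array(target)-o['ee_pos'])
E
python3 - <<'E'
from h import *
o=get_obs()
for k in o: print(k,np.round(o[k],3))
print(R.from_rotvec(o['orientation']).as_matrix().round(3), ctrl.pinch_z)
for n in ('scene','side'):
    c=optics.calibration(n); print(n,c); save(n,n+'1',s=1.56)
E
```

```text
pics
t 0.0
qpos [-1.279  0.424  1.631 -0.     1.089 -0.019]
qvel [-0.     0.001  0.    -0.    -0.    -0.001]
joint_torque [ 0.0000e+00 -5.4463e+01 -2.7367e+01  6.4000e-02  2.3000e-02 -0.0000e+00]
ee_pos [ 190.995 -594.529  221.922]
orientation [-3.102 -0.486  0.   ]
ft_force [ 0.031 -0.346  0.537]
moment [-0.019  0.024 -0.015]
width 87.813
[[ 0.952  0.306 -0.   ]
 [ 0.306 -0.952  0.001]
 [ 0.    -0.001 -1.   ]] -18.700000000000003
scene {'intrinsics': array([[384.71889685,   0.        , 254.12746555],
       [  0.        , 384.71889685, 194.23496177],
       [  0.        ,   0.        ,   1.        ]]), 'cam_to_world': array([[ 4.83955879e-01, -7.03067291e-01,  5.21040394e-01,
         1.17898659e+03],
       [ 8.75090396e-01,  3.90093144e-01, -2.86433478e-01,
        -3.53702810e+02],
       [-1.87227556e-03,  5.94578610e-01,  8.04035304e-01,
         9.53375011e+02],
       [ 0.00000000e+00,  0.00000000e+00,  0.00000000e+00,
         1.00000000e+00]])}
side {'intrinsics': array([[351.2001498 ,   0.        , 261.49862138],
       [  0.        , 351.2001498 , 190.26421127],
       [  0.        ,   0.        ,   1.        ]]), 'cam_to_world': array([[-9.78809111e-01,  1.59447267e-01, -1.28488494e-01,
         4.81783876e+02],
       [-2.03658706e-01, -6.92570501e-01,  6.92003781e-01,
         6.48190617e+02],
       [ 2.13507715e-02,  7.03507406e-01,  7.10367140e-01,
         7.86075705e+02],
       [ 0.00000000e+00,  0.00000000e+00,  0.00000000e+00,
         1.00000000e+00]])}
```

View pics/scene1.png

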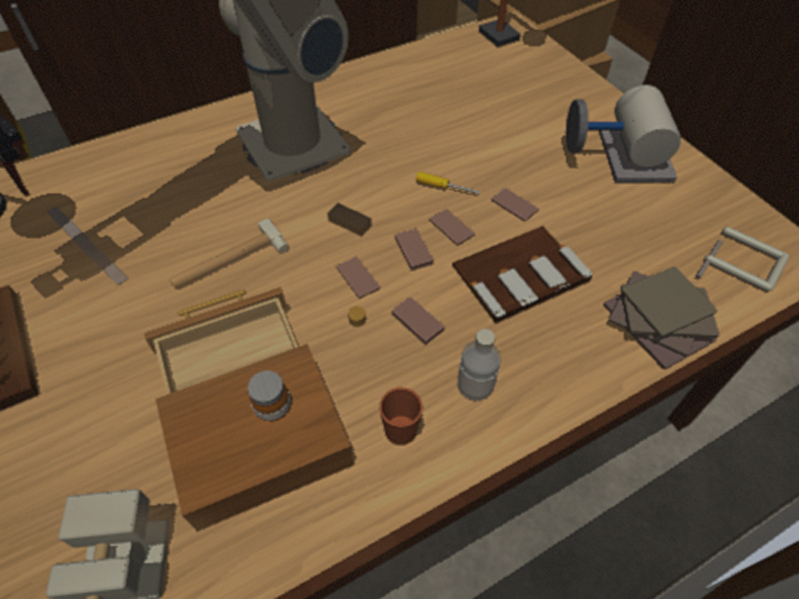

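View pics/side1.png

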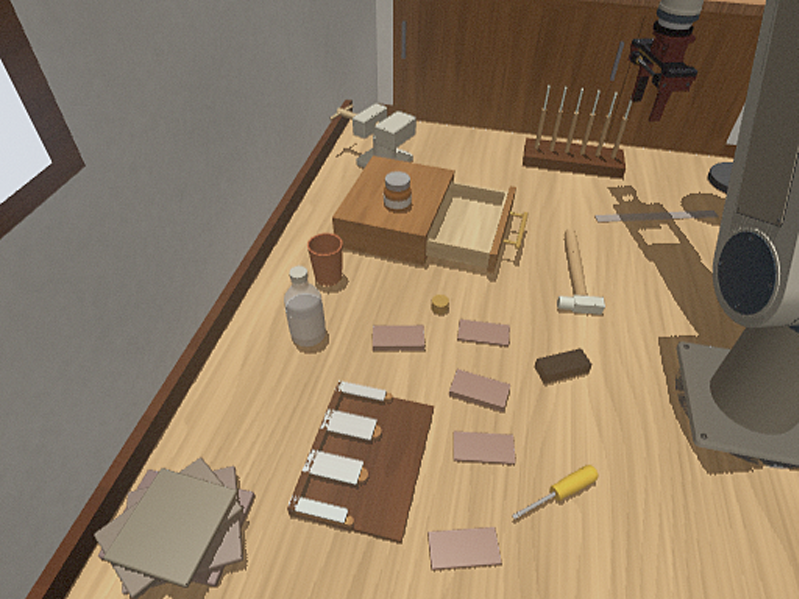

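The five slabs are at scene (515,204), (452,226), (414,249), (358,277) and (418,319). The drawer is open on the left and the rack is at (522,273). I'll take closer crops to find the corners.

```bash
python3 - <<'E'
import cv2
a=cv2.imread('pics/raw_scene1.png')[115:225,210:390]; cv2.imwrite('pics/sc.png',cv2.resize(a,None,fx=4.4,fy=4.4,interpolation=cv2.INTER_CUBIC))
a=cv2.imread('pics/raw_side1.png')[195:375,180:345]; cv2.imwrite('pics/sd.png',cv2.resize(a,None,fx=3.3,fy=3.3,interpolation=cv2.INTER_CUBIC))
E
```

```text
(no output)
```

View pics/sc.png

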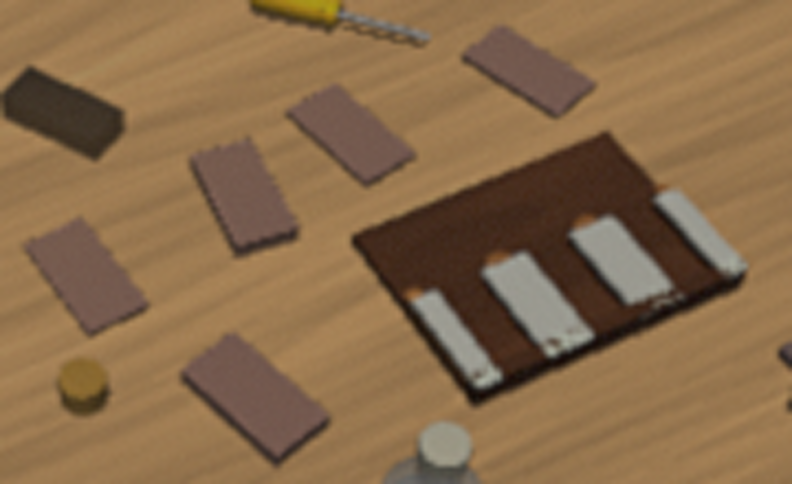

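View pics/sd.png

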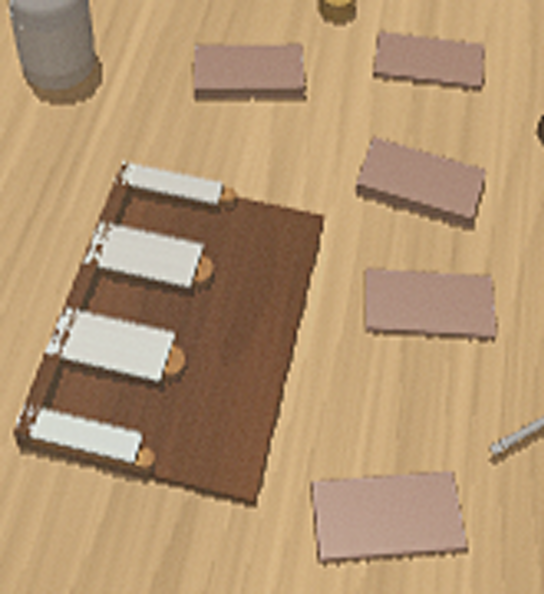

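Thick slabs (tall side faces) are at sd (250,70) and (420,180). Thin ones are at (430,60), (430,303) and (390,517). Next I'll fit poses from the corners.

```bash
cat > fit.py <<'E'
from h import *
from scipy.optimize import least_squares
def fit(model,obs,x0):
    # obs: list of (calib, pts Nx2, model idx)
    def f(p):
        c,s=np.cos(p[2]),np.sin(p[2]); W=[(p[0]+c*a-s*b,p[1]+s*a+c*b,z) for a,b,z in model]
        return np.concatenate([w2px(cal,W[i])-uv for cal,pts in obs for i,uv in enumerate(pts)])
    r=least_squares(f,x0); return r.x, np.abs(r.fun).max()
E
python3 - <<'E'
from fit import *
cs=optics.calibration('scene');cd=optics.calibration('side')
SC=lambda p:np.array(p,float)/4.4+[210-.4,115-.4]
SD=lambda p:np.array(p,float)/3.3+[180-.35,195-.35]
D={'S1':(8,[(500,28),(594,84),(556,110),(463,57)],[(313,483),(455,473),(466,547),(320,556)]),
'S2':(8,[(336,86),(413,152),(368,180),(288,112)],[(366,270),(494,272),(496,333),(368,330)]),
'S3':(16,[(250,140),(297,230),(240,247),(192,160)],[(373,140),(484,180),(475,213),(359,182)]),
'S4':(8,[(82,218),(147,300),(92,330),(27,243)],[(378,34),(484,42),(482,82),(375,71)]),
'S5':(16,[(232,334),(328,416),(279,455),(184,374)],[(195,45),(303,43),(305,92),(195,92)])}
for k,(z,a,b) in D.items():
    # order: scene: near-robot +y, far +y, far -y, near -y ; side: far -y, near -y, near +y, far +y
    m=[(-48,25,z),(48,25,z),(48,-25,z),(-48,-25,z)]
    b=[b[2],b[3],b[0],b[1]]
    c0=np.mean([px2w(cs,q,z) for q in SC(a)],0)
    for nm,o in (('both',[(cs,SC(a)),(cd,SD(b))]),('sc',[(cs,SC(a))]),('sd',[(cd,SD(b))])):
        p,e=fit(m,o,[c0[0],c0[1],0]); print(k,nm,p[:2].round(1),p[2].round(3),e.round(2))
m=[(-70,-113.5,10),(-70,113.5,10),(96,113.5,24.5),(96,-113.5,24.5)]
a=[(355,240),(607,133),(745,265),(475,388)];b=[(323,215),(256,500),(18,435),(122,162)]
for nm,o in (('both',[(cs,SC(a)),(cd,SD(b))]),('sc',[(cs,SC(a))]),('sd',[(cd,SD(b))])):
    p,e=fit(m,o,[620,300,0]); print('rack',nm,p[:2].round(1),p[2].round(3),e.round(2))
# handle ends / drawer board rough from scene1 (x1.56)
for n,uv,z in (('hL',(183,313),44),('hR',(245,293),44),('bL',(147,334),67),('bR',(283,292),67),('chfl',(158,403),80),('chfr',(310,348),80),('jar',(267,378),145)):
    print(n,px2w(cs,np.array(uv)/1.56,z).round(0))
for n,uv,z in (('bottle',(307,345),0),):print(n,px2w(cd,np.array(uv)/1.56,z).round(0))
E
```

```text
S1 both [448.8 347.8] 0.276 1.42
S1 sc [451.4 346.7] 0.293 1.33
S1 sd [448.3 347.7] 0.273 1.09
S2 both [438.8 188.1] 0.172 1.2
S2 sc [441.2 188.1] 0.153 0.91
S2 sd [437.9 187.6] 0.181 0.91
S3 both [458.5  83.4] -0.14 2.97
S3 sc [462.4  81.5] -0.134 0.96
S3 sd [457.1  84.1] -0.145 2.56
S4 both [465.8 -52.5] 0.075 1.23
S4 sc [466.5 -51.7] 0.062 0.92
S4 sd [465.2 -54. ] 0.09 0.9
S5 both [620.   -0.9] 0.241 1.5
S5 sc [622.7  -2.4] 0.249 0.99
S5 sd [618.    0.9] 0.235 0.86
rack both [602.  243.5] -0.02 1.32
rack sc [604.3 242.7] -0.026 1.1
rack sd [601.1 243.7] -0.018 0.71
hL [ 417. -389.   44.]
hR [ 429. -271.   44.]
bL [ 450. -457.   67.]
bR [ 480. -210.   67.]
chfl [ 602. -476.   80.]
chfr [ 625. -219.   80.]
jar [ 684. -309.  145.]
bottle [780.  47.   0.]
```

```bash
cat >> h.py <<'E'
def go(x,y,z,yaw):
    o=get_obs(); r=R.from_rotvec(o['orientation']); m=r.as_matrix()
    a=np.arctan2(m[1,0],m[0,0]); d=r.inv().apply(np.array([x,y,z])-o['ee_pos'])
    tilt=r.inv().apply([0,0,-1])
    print('shift',d.round(1),'rz',round(a-yaw,3),'tiltfix',np.round(np.cross([0,0,1],tilt),4),'w',o['width'].__round__(1),'F',np.round(o['ft_force'],1),'t',o['t'],'q6',round(o['qpos'][5],2))
def off(p,yaw,dx,dy): c,s=np.cos(yaw),np.sin(yaw); return p[0]+c*dx-s*dy,p[1]+s*dx+c*dy
E
python3 -c "
from h import *
go(*off((465.8,-52.5),.075,-22,0),120,.075)"
```

```text
shift [ 406.  -437.1  102.6] rz 0.236 tiltfix [-0.0014 -0.      0.    ] w 88.0 F [ 0.9  0.3 -0.9] t 0.1 q6 -0.02
```

```bash
python3 -m jog '{"delta_rot":[[0,0,0],[0,0,0],[0,0,0],[0,0,0],[0,0,0]],"translation":[[160,-172,0],[160,-172,0],[160,-172,0],[160,-172,0],[160,-172,0]],"hand":[1,1,1,1,1]}'
python3 -m jog '{"delta_rot":[[0,0,0],[0,0,0],[0,0,0],[0,0,0],[0,0,0]],"translation":[[160,-172,0],[160,-172,0],[160,-172,0],[160,-172,0],[160,-172,0]],"hand":[1,1,1,1,1]}'
python3 -m jog '{"delta_rot":[[0,0,0.12],[0,0,0.236],[0,0,0.236],[0,0,0.236],[0,0,0.236]],"translation":[[30,-30,30],[60,-60,60],[86,-93,103],[86,-93,103],[86,-93,103]],"hand":[1,1,1,1,1]}'
python3 - <<'E'
from h import *
go(*off((465.8,-52.5),.075,-22,0),2,.075)
o=get_obs();c=optics.calibration('wrist');save('wrist','w1',s=1.5)
print(o['ee_pos'],c['intrinsics'].round(1).tolist(),c['cam_to_world'].round(2).tolist())
E
```

```text
t: 0.6
ee_pos: [291.2, -379.4, 222.3]
orientation: [-3.102, -0.487, 0.0]
ft_force: [1.3, -1.8, 0.5]
width: 87.8
t: 1.1
ee_pos: [391.0, -167.1, 222.6]
orientation: [-3.103, -0.488, -0.0]
ft_force: [0.5, 0.2, 0.8]
width: 87.8
t: 1.6
ee_pos: [443.0, -53.7, 118.3]
orientation: [-3.139, -0.122, 0.006]
ft_force: [0.2, 0.2, 0.1]
width: 87.5
shift [  1.2   0.6 116.3] rz 0.003 tiltfix [-0.0008  0.0038  0.    ] w 87.5 F [0.2 0.2 0.1] t 1.6 q6 1.35
[443.04128779 -53.74939476 118.33139729] [[276.9, 0.0, 249.6], [0.0, 276.9, 191.8], [0.0, 0.0, 1.0]] [[0.08, 0.96, 0.25, 510.61], [-1.0, 0.08, 0.02, -49.84], [-0.0, -0.25, 0.97, 279.37], [0.0, 0.0, 0.0, 1.0]]
```

View pics/w1.png

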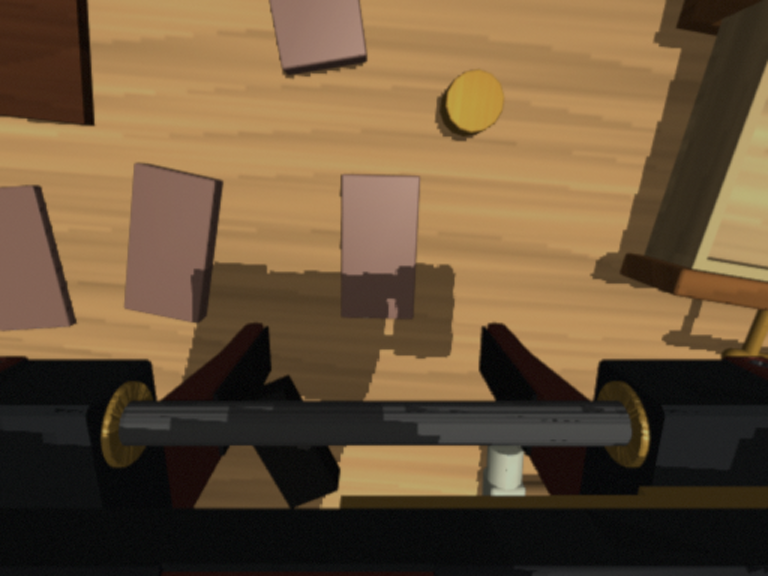

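Slab S4 is centred between the fingers, at (380,245) with corners (342,175), (419,176), (413,317) and (341,317). Descend and grasp.

```bash
python3 - <<'E'
from fit import *
c=optics.calibration('wrist')
m=[(48,25,8),(48,-25,8),(-48,-25,8),(-48,25,8)]
print(fit(m,[(c,np.array([(342,175),(419,176),(413,317),(341,317)])/1.5)],[466,-52,.07]))
E
python3 -m jog '{"delta_rot":[[0,0,0],[0,0,0],[0,0,0],[0,0,0],[0,0,0]],"translation":[[1,1,50],[1,1,90],[1,1,116],[1,1,116],[1,1,116]],"hand":[1,1,1,1,1]}'
python3 -m jog '{"delta_rot":[[0,0,0],[0,0,0],[0,0,0],[0,0,0],[0,0,0]],"translation":[[0,0,0],[0,0,0],[0,0,0],[0,0,0],[0,0,0]],"hand":[-1,-1,-1,-1,-1]}'
python3 -m jog '{"delta_rot":[[0,0,0],[0,0,0],[0,0,0],[0,0,0],[0,0,0]],"translation":[[0,0,0],[0,0,-20],[0,0,-50],[0,0,-50],[0,0,-50]],"hand":[-1,-1,-1,-1,-1]}'
```

```text
(array([ 4.66654022e+02, -5.71581647e+01,  5.75014673e-02]), np.float64(1.3013532113612598))
t: 2.15
ee_pos: [445.6, -56.9, 4.8]
orientation: [3.139, 0.115, 0.001]
ft_force: [-0.1, 0.4, 0.2]
width: 88.0
t: 2.65
ee_pos: [445.3, -55.7, 4.0]
orientation: [3.139, 0.118, 0.001]
ft_force: [-0.7, -0.8, -0.1]
width: 51.4
t: 3.15
ee_pos: [445.3, -55.7, 53.8]
orientation: [3.139, 0.118, 0.002]
ft_force: [0.1, -0.0, -1.2]
width: 49.5
```

```bash
python3 -c "
from h import *
go(*off((600.5,168.5),-.02,-95,0),60,-.02)"
```

```text
shift [  76.9 -221.    -6.2] rz 0.095 tiltfix [ 0.0002 -0.0011  0.    ] w 49.5 F [ 0.1 -0.  -1.2] t 3.15 q6 1.34
```

```bash
python3 -m jog '{"delta_rot":[[0,0,0],[0,0,0.05],[0,0,0.095],[0,0,0.095],[0,0,0.095]],"translation":[[13,-40,-6],[28,-85,-6],[44,-130,-6],[60,-175,-6],[77,-221,-6]],"hand":[-1,-1,-1,-1,-1]}'
python3 -m jog '{"delta_rot":[[0,0,0],[0,0,0]],"translation":[[0,0,0],[0,0,0]],"hand":[-1,-1]}'
python3 - <<'E'
from h import *
go(*off((600.5,168.5),-.02,-95,0),60,-.02)
c=optics.calibration('wrist');save('wrist','w2',s=1.5)
for sl in (168.5,243.5):
  for p in ((-70,-37.5,10),(0,-26.5,24.5),(0,26.5,24.5),(84,0,24.5)): 
    q=off((602,243.5),-.02,p[0],p[1]+sl-243.5); print(p,(w2px(c,(*q,p[2]))*1.5).round())
E
```

```text
t: 3.65
ee_pos: [504.5, 172.0, 58.0]
orientation: [3.141, -0.032, -0.004]
ft_force: [0.8, 0.3, -1.6]
width: 49.4
t: 3.85
ee_pos: [504.2, 171.1, 58.1]
orientation: [3.141, -0.027, -0.004]
ft_force: [0.0, 0.4, -1.9]
width: 49.9
shift [ 1.3  0.7 -1.9] rz 0.002 tiltfix [ 0.001   0.0025 -0.    ] w 49.9 F [ 0.   0.4 -1.9] t 3.85 q6 1.89
(-70, -37.5, 10) [446. 263.]
(0, -26.5, 24.5) [434. 112.]
(0, 26.5, 24.5) [313. 112.]
(84, 0, 24.5) [ 374. -123.]
(-70, -37.5, 10) [300. 263.]
(0, -26.5, 24.5) [262. 111.]
(0, 26.5, 24.5) [140. 111.]
(84, 0, 24.5) [ 179. -123.]
```

View pics/w2.png

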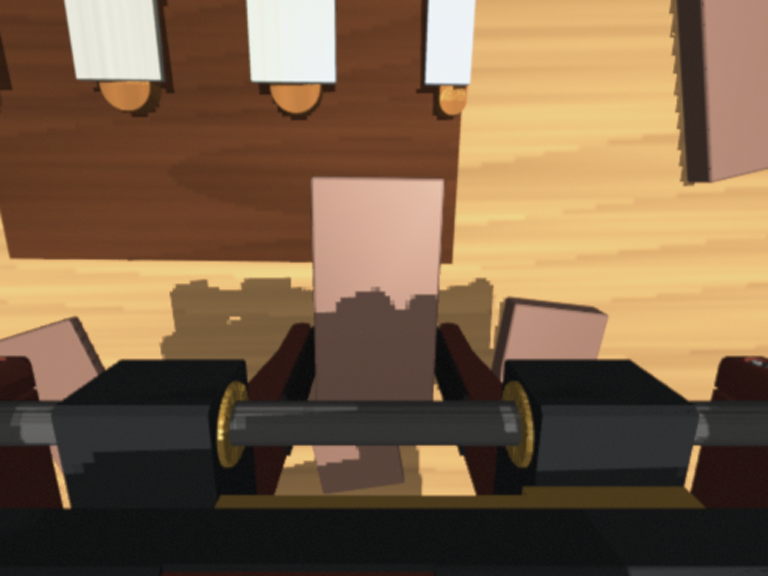

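```bash
python3 - <<'E'
from fit import *
o=get_obs();c=optics.calibration('wrist');e=o['ee_pos'];yaw=-.02
for y in (25,-25):
  print(y,(w2px(c,(*off(e[:2],-.022,69.3,y),e[2]+4))*1.5).round(1))
# fit held slab front edge using 2 corners at z; and rack by known points
zs=e[2]+4
print([px2w(c,np.array(p)/1.5,zs).round(1) for p in((312,178),(443,180))])
m=[(-70,-113.5,10),(12,-101.5,24.5),(12,-26.5-0+7-0,24.5)]
# lip corners: slot0 lips: right lip inner edge y=-75-19.5=-94.5; divider lip between slot0/1 : -75+19.5=-55.5 .. -19.5 ; slot1/2: 19.5..55.5
m=[(-70,-113.5,10),(12,-94.5,24.5),(12,-55.5,24.5),(12,-19.5,24.5),(12,19.5,24.5),(12,55.5,24.5)]
uv=np.array([(453,263),(425,83),(336,82),(252,82),(163,80),(78,79)])/1.5
print(fit(m,[(c,uv)],[602,243,-.02]))
for p,u in zip(m,uv): print(p,(u*1.5).round(),(w2px(c,(*off((602,243.5),-.02,p[0],p[1]),p[2]))*1.5).round(1))
E
```

```text
25 [302.8 174.6]
-25 [439.8 175. ]
[array([572.4, 190.2,  62.2]), array([570.8, 142.3,  62.2])]
(array([ 6.01856871e+02,  2.38754408e+02, -2.86370184e-02]), np.float64(1.3379355701211466))
(-70, -113.5, 10) [453. 263.] [446.  262.2]
(12, -94.5, 24.5) [425.  83.] [415.8  80.7]
(12, -55.5, 24.5) [336.  82.] [324.8  80.7]
(12, -19.5, 24.5) [252.  82.] [240.8  80.6]
(12, 19.5, 24.5) [163.  80.] [149.8  80.5]
(12, 55.5, 24.5) [78. 79.] [65.6 80.4]
```

The image shows the held slab (front edge (312–443, 179)) and the slot0 mouth between lips (336,82) and (425,83). The slab is slightly left and its front droops a little. I'll lower it onto the ledge, regrip it flat, then insert.

```bash
python3 -c "
from h import *
go(*off((602,242),-.025,-76,-75),13,-.025)"
```

```text
shift [20.4  0.6 45.1] rz 0.006 tiltfix [ 0.0012  0.0031 -0.    ] w 49.6 F [-0.3 -0.1 -0.8] t 3.9 q6 1.89
```

```bash
python3 -m jog '{"delta_rot":[[0,0,0.006],[0,0,0.006],[0,0,0.006],[0,0,0.006],[0,0,0.006]],"translation":[[20,1,10],[20,1,25],[20,1,35],[20,1,42],[20,1,45]],"hand":[-1,-1,-1,-1,-1]}'
python3 -m jog '{"delta_rot":[[0,0,0],[0,0,0],[0,0,0],[0,0,0],[0,0,0]],"translation":[[0,0,1],[0,0,1],[0,0,1],[0,0,1],[0,0,1]],"hand":[-0.2,0.4,0.4,0.4,0.4]}'
python3 -c "
from h import *
go(*off((602,242),-.025,-76,-75),12,-.025)"
```

```text
t: 4.4
ee_pos: [523.5, 168.0, 13.7]
orientation: [3.14, -0.042, -0.006]
ft_force: [-6.3, -5.2, 22.2]
width: 49.7
t: 4.9
ee_pos: [525.5, 169.1, 13.8]
orientation: [-3.141, 0.041, -0.001]
ft_force: [1.2, -0.8, -0.2]
width: 61.6
shift [-1.3  0.2  1.8] rz -0.001 tiltfix [-0.0001 -0.0004  0.    ] w 61.6 F [ 1.2 -0.8 -0.2] t 4.9 q6 1.89
```

```bash
python3 -m jog '{"delta_rot":[[0,0,0],[0,0,0],[0,0,0],[0,0,0],[0,0,0]],"translation":[[0,0,1.5],[0,0,1.5],[0,0,1.5],[0,0,1.5],[0,0,1.5]],"hand":[0.4,-1,-1,-1,-1]}'
python3 -m jog '{"delta_rot":[[0,0,0],[0,0,0],[0,0,0],[0,0,0],[0,0,0]],"translation":[[3,0,0],[6,0,0],[9,0,0],[12,0,0],[15,0,0]],"hand":[-1,-1,-1,-1,-1]}'
python3 -m jog '{"delta_rot":[[0,0,0],[0,0,0],[0,0,0],[0,0,0],[0,0,0]],"translation":[[3,0,0],[6,0,0],[9,0,0],[12,0,0],[15,0,0]],"hand":[-1,-1,-1,-1,-1]}'
python3 - <<'E'
from h import *
go(*off((602,242),-.025,-12,-75),12,-.025)
save('wrist','w3',s=1.5)
E
```

```text
t: 5.4
ee_pos: [525.3, 169.0, 12.1]
orientation: [3.141, -0.041, -0.0]
ft_force: [-1.4, -0.3, -1.0]
width: 49.9
t: 5.9
ee_pos: [540.1, 168.7, 12.0]
orientation: [-3.141, 0.041, 0.002]
ft_force: [-6.4, 4.5, 3.3]
width: 49.6
t: 6.4
ee_pos: [555.5, 168.4, 12.1]
orientation: [-3.141, 0.041, 0.001]
ft_force: [-2.4, 3.4, -1.2]
width: 49.3
shift [32.7  0.2  0.1] rz -0.001 tiltfix [-0.0001  0.0003  0.    ] w 49.3 F [-2.4  3.4 -1.2] t 6.4 q6 1.87
```

View pics/w3.png

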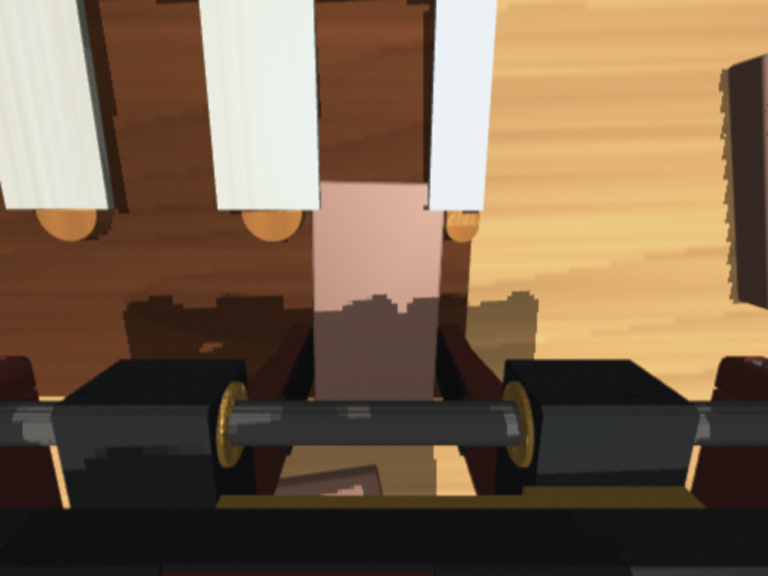

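The slab's front edge (row 183) is already under the lips (row 210) in slot0. I'll advance, release, back off and push it home with the fingers closed.

```bash
python3 -m jog '{"delta_rot":[[0,0,0],[0,0,0],[0,0,0],[0,0,0],[0,0,0]],"translation":[[5,-0.3,0],[10,-0.3,0],[16,-0.3,0],[22,-0.3,0],[29,-0.3,0]],"hand":[-1,-1,-1,-1,-1]}'
python3 -m jog '{"delta_rot":[[0,0,0],[0,0,0],[0,0,0]],"translation":[[0,0,0],[0,0,0],[0,0,0]],"hand":[0.3,0.3,0.3]}'
python3 -m jog '{"delta_rot":[[0,0,0],[0,0,0],[0,0,0],[0,0,0],[0,0,0]],"translation":[[0,0,-20],[-45,0,-20],[-45,0,-20],[-45,0,-20],[-45,0,-20]],"hand":[0.3,-1,-1,-1,-1]}'
python3 -c "
from h import *
go(*off((602,242),-.025,-50,-75),14,-.025)
go(*off((602,242),-.025,-22,-75),14,-.025)"
```

```text
t: 6.95
ee_pos: [585.0, 167.6, 12.1]
orientation: [3.141, -0.041, 0.0]
ft_force: [-1.7, 1.4, -1.4]
width: 50.0
t: 7.25
ee_pos: [584.4, 167.6, 12.2]
orientation: [3.141, -0.041, 0.0]
ft_force: [0.5, -0.2, -0.1]
width: 57.1
t: 7.75
ee_pos: [540.4, 169.1, 32.5]
orientation: [-3.141, 0.041, -0.002]
ft_force: [1.1, -0.5, -0.1]
width: 28.7
shift [ 9.7  0.6 18.5] rz -0.001 tiltfix [-0.0004 -0.0014  0.    ] w 28.7 F [ 1.1 -0.5 -0.1] t 7.75 q6 1.88
shift [37.7  0.6 18.5] rz -0.001 tiltfix [-0.0004 -0.0014  0.    ] w 28.7 F [ 1.1 -0.5 -0.1] t 7.75 q6 1.88
```

```bash
python3 -m jog '{"delta_rot":[[0,0,0],[0,0,0],[0,0,0],[0,0,0],[0,0,0]],"translation":[[0,0.6,10],[0,0.6,18.5],[0,0.6,18.5],[0,0.6,18.5],[0,0.6,18.5]],"hand":[-1,-1,-1,-1,-1]}'
python3 -m jog '{"delta_rot":[[0,0,0],[0,0,0],[0,0,0],[0,0,0],[0,0,0]],"translation":[[5,0,0],[11,0,0],[17,0,0],[22,0,0],[27,0,0]],"hand":[-1,-1,-1,-1,-1]}'
python3 -m jog '{"delta_rot":[[0,0,0],[0,0,0],[0,0,0],[0,0,0],[0,0,0]],"translation":[[2,0,0],[4,0,0],[6,0,0],[8,0,0],[10,0,0]],"hand":[-1,-1,-1,-1,-1]}'

```

```text
t: 8.25
ee_pos: [539.5, 168.3, 13.5]
orientation: [3.141, -0.041, -0.0]
ft_force: [-1.3, 0.1, 0.3]
width: 0.6
t: 8.75
ee_pos: [566.5, 167.5, 13.7]
orientation: [3.141, -0.041, -0.001]
ft_force: [-2.7, 0.0, 2.4]
width: 0.5
t: 9.25
ee_pos: [576.6, 167.4, 13.7]
orientation: [-3.141, 0.041, -0.001]
ft_force: [-1.2, -0.5, 0.7]
width: 0.2
```

```bash
for i in 1 2 3 4; do :; done; python3 -m jog '{"delta_rot":[[0,0,0],[0,0,0],[0,0,0]],"translation":[[1,0,0],[2,0,0],[3,0,0]],"hand":[-1,-1,-1]}'
python3 -m jog '{"delta_rot":[[0,0,0],[0,0,0],[0,0,0]],"translation":[[1,0,0],[2,0,0],[3,0,0]],"hand":[-1,-1,-1]}'

```

```text
t: 9.55
ee_pos: [577.9, 167.3, 13.6]
orientation: [3.141, -0.041, -0.005]
ft_force: [-7.7, 1.8, 7.1]
width: 0.5
t: 9.85
ee_pos: [578.1, 167.3, 13.6]
orientation: [3.14, -0.042, -0.013]
ft_force: [-16.9, 4.3, 15.5]
width: 0.2
```

Slab 1 is home: it hit the stop with 17 N at TCP x 578. I'll back off, rise and move above S2, then check the remaining slabs by image difference.

```bash
python3 -m jog '{"delta_rot":[[0,0,0],[0,0,0],[0,0,0],[0,0,0],[0,0,0]],"translation":[[-10,0,0],[-20,0,-10],[-50,0,-50],[-50,0,-80],[-50,0,-80]],"hand":[-1,-1,-1,1,1]}'
cat >> h.py <<'E'
SD0={'S1':[(313,483),(455,473),(466,547),(320,556)],'S2':[(366,270),(494,272),(496,333),(368,330)],'S3':[(373,140),(484,180),(475,213),(359,182)],'S4':[(378,34),(484,42),(482,82),(375,71)],'S5':[(195,45),(303,43),(305,92),(195,92)]}
SC0={'S1':[(500,28),(594,84),(556,110),(463,57)],'S2':[(336,86),(413,152),(368,180),(288,112)],'S3':[(250,140),(297,230),(240,247),(192,160)],'S4':[(82,218),(147,300),(92,330),(27,243)],'S5':[(232,334),(328,416),(279,455),(184,374)]}
def chk():
    for n,D,f in (('side',SD0,lambda p:np.array(p)/3.3+[179.6,194.6]),('scene',SC0,lambda p:np.array(p)/4.4+[209.6,114.6])):
        a=cv2.imread(f'pics/raw_{n}1.png').astype(float); b=optics.get_image(n)[:,:,::-1].astype(float); d=np.abs(a-b).mean(2)
        for k in D:
            m=np.zeros(d.shape,np.uint8); cv2.fillPoly(m,[f(D[k]).round().astype(int)],1); m=cv2.dilate(m,np.ones((5,5)))
            print(n,k,d[m>0].mean().round(1),(d[m>0]>25).mean().round(2),end=' | ')
        print()
E
python3 - <<'E'
from h import *
chk()
go(*off((438.8,188.1),.172,-21,0),80,.172)
E
```

```text
t: 10.35
ee_pos: [534.6, 169.3, 98.0]
orientation: [-3.139, 0.04, -0.012]
ft_force: [1.9, 0.7, 0.0]
width: 12.9
side S1 8.9 0.0 | side S2 49.0 0.78 | side S3 11.5 0.05 | side S4 40.0 0.73 | side S5 29.0 0.31 | 
scene S1 13.7 0.19 | scene S2 42.7 0.82 | scene S3 3.8 0.02 | scene S4 22.3 0.51 | scene S5 3.3 0.0 | 
shift [-115.5  -12.7   14.6] rz -0.198 tiltfix [-0.0009 -0.0031  0.    ] w 20.7 F [ 0.3  0.2 -0.8] t 10.45 q6 1.88
```

```bash
python3 -m jog '{"delta_rot":[[0,0,-0.1],[0,0,-0.198],[0,0,-0.198],[0,0,-0.198],[0,0,-0.198]],"translation":[[-40,-4,-20],[-80,-8,-20],[-116,-13,-20],[-116,-13,-20],[-116,-13,-20]],"hand":[1,1,1,1,1]}'
python3 - <<'E'
from h import *
go(*off((438.8,188.1),.172,-21,0),4,.172)
save('wrist','w4',s=1.5)
E
```

```text
t: 10.95
ee_pos: [416.5, 184.6, 113.2]
orientation: [3.13, 0.271, -0.001]
ft_force: [0.1, 0.0, 0.5]
width: 60.9
shift [  1.6   0.4 109.2] rz 0.001 tiltfix [ 0.0002  0.0005 -0.    ] w 60.9 F [0.1 0.  0.5] t 10.95 q6 1.79
```

View pics/w4.png

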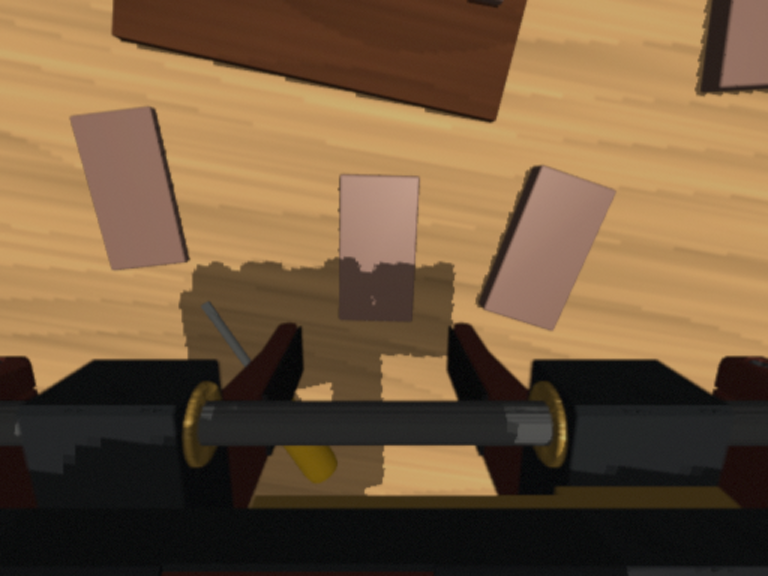

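S2 is between the fingers, with corners (340,175), (419,177), (413,320) and (339,319), unmoved. Grasp.

```bash
python3 - <<'E'
from fit import *
c=optics.calibration('wrist')
m=[(48,25,8),(48,-25,8),(-48,-25,8),(-48,25,8)]
print('S2',fit(m,[(c,np.array([(340,175),(419,177),(413,320),(339,319)])/1.5)],[438,188,.17]))
print('S1',fit(m,[(c,np.array([(72,118),(152,107),(187,262),(112,268)])/1.5)],[448,347,.27]))
E
python3 -m jog '{"delta_rot":[[0,0,0],[0,0,0],[0,0,0],[0,0,0],[0,0,0]],"translation":[[1.5,0,50],[1.5,0,85],[1.5,0,105],[1.5,0,111],[1.5,0,111]],"hand":[1,1,1,1,1]}'
python3 -m jog '{"delta_rot":[[0,0,0],[0,0,0],[0,0,0],[0,0,0],[0,0,0]],"translation":[[0,0,0],[0,0,0],[0,0,0],[0,0,0],[0,0,0]],"hand":[1,-1,-1,-1,-1]}'
python3 -m jog '{"delta_rot":[[0,0,0],[0,0,0],[0,0,0],[0,0,0],[0,0,0]],"translation":[[0,0,0],[0,0,-10],[0,0,-30],[0,0,-30],[0,0,-30]],"hand":[-1,-1,-1,-1,-1]}'
python3 -c "
from h import *
go(*off((601.9,242),-.025,-76,0),24,-.025)"
```

```text
S2 (array([4.40619487e+02, 1.85320087e+02, 1.49868005e-01]), np.float64(1.410459088903366))
S1 (array([4.50804428e+02, 3.43561985e+02, 2.75557370e-01]), np.float64(2.1432328693225315))
t: 11.5
ee_pos: [418.9, 184.5, 1.7]
orientation: [3.13, 0.268, -0.002]
ft_force: [0.8, 0.7, 0.1]
width: 87.8
t: 12.0
ee_pos: [418.5, 184.9, 3.0]
orientation: [-3.13, -0.27, -0.001]
ft_force: [-0.6, -0.4, 0.6]
width: 59.0
t: 12.5
ee_pos: [418.6, 185.0, 33.1]
orientation: [-3.13, -0.27, -0.002]
ft_force: [0.4, -0.2, -2.2]
width: 49.7
shift [115.8 -39.7   9.3] rz 0.197 tiltfix [-0.0003 -0.0014  0.    ] w 49.7 F [ 0.4 -0.2 -2.2] t 12.5 q6 1.79
```

```bash
python3 -m jog '{"delta_rot":[[0,0,0.1],[0,0,0.197],[0,0,0.197],[0,0,0.197],[0,0,0.197]],"translation":[[35,-12,-5],[75,-25,-5],[116,-40,-5],[116,-40,-5],[116,-40,-5]],"hand":[-1,-1,-1,-1,-1]}'
python3 -m jog '{"delta_rot":[[0,0,0],[0,0,0],[0,0,0]],"translation":[[0,0,0],[0,0,0],[0,0,0]],"hand":[-1,-1,-1]}'
python3 -c "
from h import *
go(*off((601.9,242),-.025,-76,0),13,-.025)"
```

```text
t: 13.0
ee_pos: [525.3, 244.0, 36.5]
orientation: [3.141, -0.039, -0.002]
ft_force: [-1.2, 0.0, -1.1]
width: 49.6
t: 13.3
ee_pos: [524.7, 243.5, 37.5]
orientation: [3.141, -0.04, -0.002]
ft_force: [0.9, -0.3, -0.4]
width: 49.6
shift [ 1.3 -0.4 24.5] rz -0.0 tiltfix [ 0.0005  0.0011 -0.    ] w 49.6 F [ 0.9 -0.3 -0.4] t 13.3 q6 2.01
```

```bash
python3 -m jog '{"delta_rot":[[0,0,0],[0,0,0],[0,0,0],[0,0,0],[0,0,0]],"translation":[[1,-0.4,8],[1,-0.4,15],[1,-0.4,20],[1,-0.4,24],[1,-0.4,25]],"hand":[-1,-1,-1,-1,-1]}'
python3 -m jog '{"delta_rot":[[0,0,0],[0,0,0],[0,0,0],[0,0,0],[0,0,0]],"translation":[[0,0,0],[0,0,0],[0,0,0],[0,0,0],[0,0,0]],"hand":[0,0.4,0.4,0.4,0.4]}'
python3 -c "
from h import *
go(*off((601.9,242),-.025,-76,0),12,-.025)"
```

```text
t: 13.8
ee_pos: [526.4, 244.2, 12.7]
orientation: [3.141, -0.04, -0.002]
ft_force: [-3.9, -1.9, 13.3]
width: 49.8
t: 14.3
ee_pos: [526.7, 244.4, 12.6]
orientation: [-3.141, 0.04, -0.0]
ft_force: [-0.4, -0.4, 0.1]
width: 61.3
shift [-0.8  0.6  0.6] rz -0.0 tiltfix [-0. -0.  0.] w 61.3 F [-0.4 -0.4  0.1] t 14.3 q6 2.01
```

```bash
python3 -m jog '{"delta_rot":[[0,0,0],[0,0,0],[0,0,0],[0,0,0],[0,0,0]],"translation":[[0,0.5,0.5],[0,0.5,0.5],[0,0.5,0.5],[0,0.5,0.5],[0,0.5,0.5]],"hand":[0.4,-1,-1,-1,-1]}'
python3 -m jog '{"delta_rot":[[0,0,0],[0,0,0],[0,0,0],[0,0,0],[0,0,0]],"translation":[[3,0,0],[6,0,0],[9,0,0],[12,0,0],[15,0,0]],"hand":[-1,-1,-1,-1,-1]}'
python3 -m jog '{"delta_rot":[[0,0,0],[0,0,0],[0,0,0],[0,0,0],[0,0,0]],"translation":[[3,0,0],[6,0,0],[9,0,0],[12,0,0],[15,0,0]],"hand":[-1,-1,-1,-1,-1]}'
```

```text
t: 14.8
ee_pos: [526.7, 243.9, 12.1]
orientation: [3.141, -0.04, -0.0]
ft_force: [0.1, -0.4, -0.5]
width: 49.4
t: 15.3
ee_pos: [542.1, 243.5, 12.1]
orientation: [-3.141, 0.04, -0.0]
ft_force: [-0.0, -0.9, -0.9]
width: 49.6
t: 15.8
ee_pos: [557.1, 243.2, 12.1]
orientation: [-3.141, 0.04, -0.0]
ft_force: [-1.6, 1.6, -0.9]
width: 49.7
```

Very low forces. Continue to the end of the gripped stroke, release, push.

```bash
python3 -m jog '{"delta_rot":[[0,0,0],[0,0,0],[0,0,0],[0,0,0],[0,0,0]],"translation":[[5,0,0],[10,0,0],[16,0,0],[22,0,0],[28,0,0]],"hand":[-1,-1,-1,-1,-1]}'
python3 -m jog '{"delta_rot":[[0,0,0],[0,0,0],[0,0,0]],"translation":[[0,0,0],[0,0,0],[0,0,0]],"hand":[0.3,0.3,0.3]}'
python3 -m jog '{"delta_rot":[[0,0,0],[0,0,0],[0,0,0],[0,0,0],[0,0,0]],"translation":[[0,0,-20],[-45,0,-20],[-45,0,-20],[-45,0,-20],[-45,0,-20]],"hand":[0.3,-1,-1,-1,-1]}'
python3 -m jog '{"delta_rot":[[0,0,0],[0,0,0],[0,0,0],[0,0,0],[0,0,0]],"translation":[[0,0,0],[0,0,10],[0,0,18.5],[0,0,18.5],[0,0,18.5]],"hand":[-1,-1,-1,-1,-1]}'
python3 -m jog '{"delta_rot":[[0,0,0],[0,0,0],[0,0,0],[0,0,0],[0,0,0]],"translation":[[5,0,0],[11,0,0],[17,0,0],[22,0,0],[27,0,0]],"hand":[-1,-1,-1,-1,-1]}'
```

```text
t: 16.3
ee_pos: [585.4, 242.4, 12.2]
orientation: [-3.141, 0.04, -0.0]
ft_force: [-1.6, 1.6, -1.1]
width: 49.6
t: 16.6
ee_pos: [584.6, 242.3, 12.2]
orientation: [3.141, -0.04, 0.0]
ft_force: [0.0, 0.4, -0.8]
width: 56.8
t: 17.1
ee_pos: [540.6, 243.9, 32.5]
orientation: [-3.141, 0.039, -0.002]
ft_force: [0.4, -0.4, -0.2]
width: 28.4
t: 17.6
ee_pos: [539.3, 243.4, 12.9]
orientation: [3.141, -0.04, -0.002]
ft_force: [-0.4, -0.1, 0.2]
width: 0.6
t: 18.1
ee_pos: [566.9, 242.9, 13.8]
orientation: [3.141, -0.04, -0.001]
ft_force: [-1.6, 0.9, 1.1]
width: 0.2
```

```bash
python3 -m jog '{"delta_rot":[[0,0,0],[0,0,0],[0,0,0],[0,0,0],[0,0,0]],"translation":[[3,0,0],[6,0,0],[9,0,0],[11,0,0],[12,0,0]],"hand":[-1,-1,-1,-1,-1]}'
python3 -m jog '{"delta_rot":[[0,0,0],[0,0,0],[0,0,0],[0,0,0]],"translation":[[1,0,0],[2,0,0],[3,0,0],[4,0,0]],"hand":[-1,-1,-1,-1]}'
python3 -m jog '{"delta_rot":[[0,0,0],[0,0,0],[0,0,0],[0,0,0],[0,0,0]],"translation":[[-10,0,0],[-20,0,-10],[-50,0,-50],[-50,0,-80],[-50,0,-80]],"hand":[-1,-1,-1,1,1]}'
python3 -c "
from h import *
go(*off((448.8,347.8),.276,-21,0),100,.276)"
```

```text
t: 18.6
ee_pos: [578.8, 242.6, 13.7]
orientation: [3.141, -0.04, 0.0]
ft_force: [-3.4, -0.2, 2.7]
width: 0.7
t: 19.0
ee_pos: [580.2, 242.5, 13.6]
orientation: [3.141, -0.04, -0.008]
ft_force: [-12.5, 1.3, 10.3]
width: 0.0
t: 19.5
ee_pos: [534.6, 245.0, 98.2]
orientation: [-3.138, 0.038, -0.011]
ft_force: [0.3, -0.2, -0.3]
width: 13.3
shift [-108.4  -94.4   -2.2] rz -0.301 tiltfix [-0.0032 -0.0072  0.    ] w 13.3 F [ 0.3 -0.2 -0.3] t 19.5 q6 2.01
```

```bash
python3 -m jog '{"delta_rot":[[0,0,-0.1],[0,0,-0.2],[0,0,-0.3],[0,0,-0.301],[0,0,-0.301]],"translation":[[-36,-32,-15],[-72,-63,-15],[-108,-95,-15],[-108,-95,-15],[-108,-95,-15]],"hand":[1,1,1,1,1]}'
python3 -m jog '{"delta_rot":[[0,0,0],[0,0,0]],"translation":[[0,0,0],[0,0,0]],"hand":[1,1]}'
python3 - <<'E'
from h import *
go(*off((448.8,347.8),.276,-21,0),3,.276)
save('wrist','w5',s=1.5)
E
```

```text
t: 20.0
ee_pos: [426.5, 342.1, 108.6]
orientation: [3.111, 0.435, 0.001]
ft_force: [0.8, 0.6, -0.9]
width: 52.9
t: 20.2
ee_pos: [428.1, 340.6, 108.5]
orientation: [3.112, 0.428, 0.0]
ft_force: [0.3, 0.2, -0.1]
width: 68.9
shift [  0.8  -1.3 105.5] rz -0.002 tiltfix [ 0.0001 -0.0003  0.    ] w 68.9 F [ 0.3  0.2 -0.1] t 20.2 q6 1.95
```

View pics/w5.png

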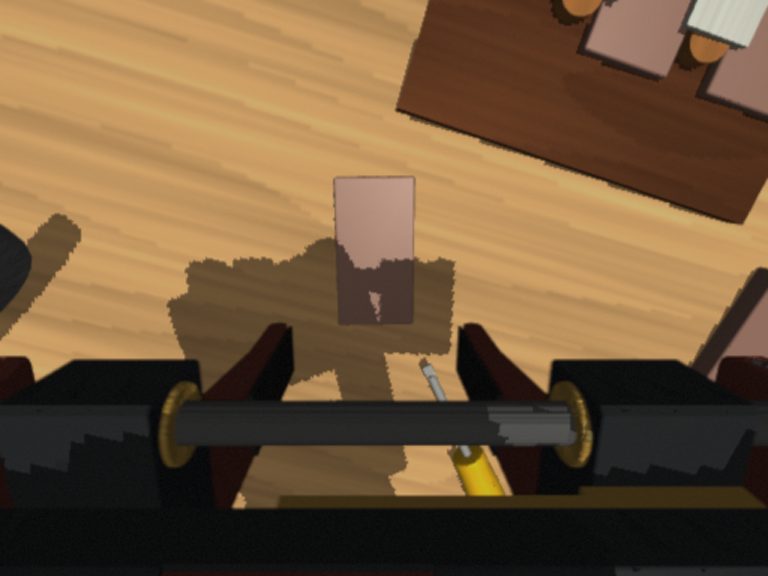

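S1 is centred at (374,250) as expected. The screwdriver tip at (428,362) is about 26 mm behind the slab and clear of the fingers. Grasp and carry to slot2.

```bash

python3 -m jog '{"delta_rot":[[0,0,0],[0,0,0],[0,0,0],[0,0,0],[0,0,0]],"translation":[[1,-0.5,50],[1,-0.5,85],[1,-0.5,100],[1,-0.5,106],[1,-0.5,106.5]],"hand":[1,1,1,1,1]}'
python3 -m jog '{"delta_rot":[[0,0,0],[0,0,0],[0,0,0],[0,0,0],[0,0,0]],"translation":[[0,0,0],[0,0,0],[0,0,0],[0,0,0],[0,0,0]],"hand":[-1,-1,-1,-1,-1]}'
python3 -m jog '{"delta_rot":[[0,0,0],[0,0,0],[0,0,0],[0,0,0],[0,0,0]],"translation":[[0,0,0],[0,0,0],[0,0,-10],[0,0,-35],[0,0,-35]],"hand":[-1,-1,-1,-1,-1]}'
python3 -c "
from h import *
go(*off((602.2,241.7),-.025,-76,75),38,-.025)"
```

```text
t: 20.75
ee_pos: [428.4, 342.0, 2.1]
orientation: [3.112, 0.431, -0.0]
ft_force: [0.2, -1.3, 0.2]
width: 88.1
t: 21.25
ee_pos: [428.1, 342.4, 2.6]
orientation: [-3.111, -0.432, -0.001]
ft_force: [0.7, -0.2, 0.1]
width: 51.3
t: 21.75
ee_pos: [429.4, 343.4, 39.7]
orientation: [-3.11, -0.432, -0.006]
ft_force: [0.2, -0.4, -1.7]
width: 49.2
shift [88.2 50.7  2. ] rz 0.301 tiltfix [-0.0016 -0.004   0.    ] w 49.2 F [ 0.2 -0.4 -1.7] t 21.75 q6 1.95
```

```bash
python3 -m jog '{"delta_rot":[[0,0,0.1],[0,0,0.2],[0,0,0.3],[0,0,0.301],[0,0,0.301]],"translation":[[30,17,0],[60,34,0],[88,51,0],[88,51,0],[88,51,0]],"hand":[-1,-1,-1,-1,-1]}'
python3 -m jog '{"delta_rot":[[0,0,0],[0,0,0],[0,0,0]],"translation":[[0,0,0],[0,0,0],[0,0,0]],"hand":[-1,-1,-1]}'
python3 -c "
from h import *
go(*off((602.2,241.7),-.025,-76,75),12.5,-.025)"
```

```text
t: 22.25
ee_pos: [526.4, 316.5, 36.5]
orientation: [3.141, -0.04, -0.001]
ft_force: [0.2, -0.4, -1.0]
width: 49.5
t: 22.55
ee_pos: [525.6, 317.4, 37.1]
orientation: [3.141, -0.038, -0.001]
ft_force: [-0.6, 0.9, -0.6]
width: 49.4
shift [ 2.5 -1.2 24.6] rz 0.001 tiltfix [ 0.0003  0.0005 -0.    ] w 49.4 F [-0.6  0.9 -0.6] t 22.55 q6 2.12
```

```bash
python3 -m jog '{"delta_rot":[[0,0,0],[0,0,0],[0,0,0],[0,0,0],[0,0,0]],"translation":[[1,-1.3,8],[1,-1.3,15],[1,-1.3,20],[1,-1.3,24],[1,-1.3,25]],"hand":[-1,-1,-1,-1,-1]}'
python3 -m jog '{"delta_rot":[[0,0,0],[0,0,0],[0,0,0],[0,0,0],[0,0,0]],"translation":[[0,0,0],[0,0,0],[0,0,0],[0,0,0],[0,0,0]],"hand":[0,0.4,0.4,0.4,0.4]}'
python3 -c "
from h import *
go(527,318.8,12,-.025)"
```

```text
t: 23.05
ee_pos: [527.1, 318.2, 12.3]
orientation: [3.141, -0.04, -0.002]
ft_force: [-5.6, -2.2, 12.9]
width: 49.3
t: 23.55
ee_pos: [527.5, 318.4, 12.0]
orientation: [3.141, -0.04, -0.0]
ft_force: [-0.2, 0.7, -0.7]
width: 61.4
shift [-0.5 -0.4  0. ] rz -0.0 tiltfix [ 0.      0.0001 -0.    ] w 61.4 F [-0.2  0.7 -0.7] t 23.55 q6 2.12
```

```bash
python3 -m jog '{"delta_rot":[[0,0,0],[0,0,0],[0,0,0],[0,0,0],[0,0,0]],"translation":[[0,-0.4,0],[0,-0.4,0],[0,-0.4,0],[0,-0.4,0],[0,-0.4,0]],"hand":[0.4,-1,-1,-1,-1]}'
python3 -m jog '{"delta_rot":[[0,0,0],[0,0,0],[0,0,0],[0,0,0],[0,0,0]],"translation":[[3,0,0],[6,0,0],[9,0,0],[12,0,0],[15,0,0]],"hand":[-1,-1,-1,-1,-1]}'
python3 -m jog '{"delta_rot":[[0,0,0],[0,0,0],[0,0,0],[0,0,0],[0,0,0]],"translation":[[3,0,0],[6,0,0],[9,0,0],[12,0,0],[15,0,0]],"hand":[-1,-1,-1,-1,-1]}'
```

```text
t: 24.05
ee_pos: [527.5, 318.8, 12.1]
orientation: [-3.141, 0.04, 0.0]
ft_force: [-0.0, 1.3, -0.9]
width: 49.2
t: 24.55
ee_pos: [542.8, 318.4, 12.1]
orientation: [3.141, -0.04, -0.0]
ft_force: [-1.2, 0.2, -0.2]
width: 49.8
t: 25.05
ee_pos: [557.8, 318.0, 12.2]
orientation: [3.141, -0.04, 0.0]
ft_force: [0.4, 0.7, -0.1]
width: 49.6
```

```bash
python3 -m jog '{"delta_rot":[[0,0,0],[0,0,0],[0,0,0],[0,0,0],[0,0,0]],"translation":[[5,0,0],[10,0,0],[16,0,0],[22,0,0],[28,0,0]],"hand":[-1,-1,-1,-1,-1]}'
python3 -m jog '{"delta_rot":[[0,0,0],[0,0,0],[0,0,0]],"translation":[[0,0,0],[0,0,0],[0,0,0]],"hand":[0.3,0.3,0.3]}'
python3 -m jog '{"delta_rot":[[0,0,0],[0,0,0],[0,0,0],[0,0,0],[0,0,0]],"translation":[[0,0,-20],[-45,0,-20],[-45,0,-20],[-45,0,-20],[-45,0,-20]],"hand":[0.3,-1,-1,-1,-1]}'
python3 -m jog '{"delta_rot":[[0,0,0],[0,0,0],[0,0,0],[0,0,0],[0,0,0]],"translation":[[0,0,0],[0,0,10],[0,0,18.5],[0,0,18.5],[0,0,18.5]],"hand":[-1,-1,-1,-1,-1]}'
python3 -m jog '{"delta_rot":[[0,0,0],[0,0,0],[0,0,0],[0,0,0],[0,0,0]],"translation":[[7,0,0],[15,0,0],[23,0,0],[31,0,0],[38,0,0]],"hand":[-1,-1,-1,-1,-1]}'
python3 -m jog '{"delta_rot":[[0,0,0],[0,0,0],[0,0,0],[0,0,0],[0,0,0]],"translation":[[1,0,0],[2,0,0],[3,0,0],[4,0,0],[5,0,0]],"hand":[-1,-1,-1,-1,-1]}'

```

```text
t: 25.55
ee_pos: [586.1, 317.3, 12.2]
orientation: [-3.141, 0.04, -0.0]
ft_force: [0.2, 0.1, 0.2]
width: 49.7
t: 25.85
ee_pos: [585.3, 317.3, 12.1]
orientation: [3.141, -0.04, -0.0]
ft_force: [-0.2, -0.8, -0.5]
width: 57.1
t: 26.35
ee_pos: [541.3, 318.8, 32.5]
orientation: [-3.141, 0.039, -0.002]
ft_force: [1.2, 0.4, -0.7]
width: 28.3
t: 26.85
ee_pos: [540.2, 318.2, 12.8]
orientation: [3.141, -0.04, -0.002]
ft_force: [0.3, 0.4, -0.1]
width: 1.0
t: 27.35
ee_pos: [579.4, 317.5, 13.9]
orientation: [-3.141, 0.04, -0.0]
ft_force: [-1.8, 0.5, 0.6]
width: 0.5
t: 27.85
ee_pos: [582.4, 317.3, 13.6]
orientation: [3.141, -0.04, -0.003]
ft_force: [-6.4, 1.4, 3.8]
width: 0.6
```

```bash
python3 -m jog '{"delta_rot":[[0,0,0],[0,0,0],[0,0,0]],"translation":[[1,0,0],[2,0,0],[2,0,0]],"hand":[-1,-1,-1]}'
python3 -m jog '{"delta_rot":[[0,0,0],[0,0,0],[0,0,0],[0,0,0],[0,0,0]],"translation":[[-12,0,0],[-22,0,-10],[-50,0,-50],[-50,0,-90],[-50,0,-90]],"hand":[-1,-1,-1,1,1]}'
python3 -c "
from h import *
go(*off((460,82.5),-.138,-20,0),110,-.138)"
```

```text
t: 28.15
ee_pos: [582.5, 317.3, 13.6]
orientation: [3.14, -0.04, -0.009]
ft_force: [-10.5, 1.9, 7.9]
width: 0.7
t: 28.65
ee_pos: [538.0, 320.6, 109.7]
orientation: [-3.137, 0.038, -0.014]
ft_force: [0.7, 0.7, 0.6]
width: 12.8
shift [-92.  237.6  -2.2] rz 0.114 tiltfix [-0.0049 -0.0086  0.    ] w 12.8 F [0.7 0.7 0.6] t 28.65 q6 2.11
```

Slot2 is firmly home. On to the thick slab S3.

```bash
python3 -m jog '{"delta_rot":[[0,0,0],[0,0,0.05],[0,0,0.114],[0,0,0.114],[0,0,0.114]],"translation":[[-18,45,0],[-37,92,0],[-55,140,0],[-73,188,0],[-92,238,0]],"hand":[1,1,1,1,1]}'
python3 -m jog '{"delta_rot":[[0,0,0],[0,0,0],[0,0,0]],"translation":[[0,0,0],[0,0,0],[0,0,0]],"hand":[1,1,1]}'
python3 - <<'E'
from h import *
go(*off((460,82.5),-.138,0,0),4,-.138)
save('wrist','w6',s=1.5)
E
```

```text
t: 29.15
ee_pos: [439.1, 87.7, 103.9]
orientation: [-3.134, 0.217, -0.002]
ft_force: [1.4, 0.0, 0.5]
width: 52.9
t: 29.45
ee_pos: [441.2, 89.8, 104.0]
orientation: [-3.134, 0.218, -0.003]
ft_force: [0.1, 0.4, 0.8]
width: 77.3
shift [ 19.5   4.7 100.1] rz -0.001 tiltfix [-0.0006 -0.0018  0.    ] w 77.3 F [0.1 0.4 0.8] t 29.45 q6 1.88
```

View pics/w6.png

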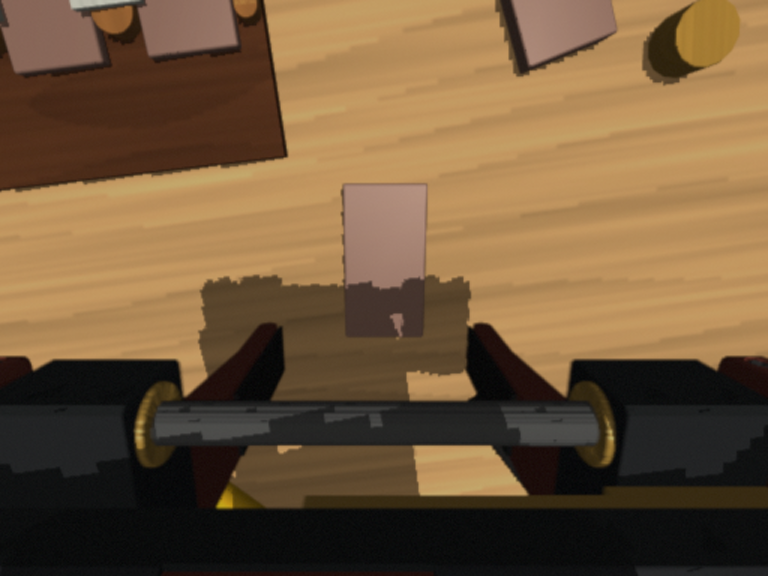

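S3 is centred at (385,260) with no change. Descend and grasp it at its centre.

```bash

python3 -m jog '{"delta_rot":[[0,0,0],[0,0,0],[0,0,0],[0,0,0],[0,0,0]],"translation":[[20,4.5,40],[20,4.5,75],[20,4.5,95],[20,4.5,101],[20,4.5,101]],"hand":[1,1,1,1,1]}'
python3 -m jog '{"delta_rot":[[0,0,0],[0,0,0],[0,0,0],[0,0,0],[0,0,0]],"translation":[[0,0,0],[0,0,0],[0,0,0],[0,0,0],[0,0,0]],"hand":[-1,-1,-1,-1,-1]}'
python3 -m jog '{"delta_rot":[[0,0,0],[0,0,0],[0,0,0],[0,0,0],[0,0,0]],"translation":[[0,0,0],[0,0,0],[0,0,-30],[0,0,-80],[0,0,-110]],"hand":[-1,-1,-1,-1,-1]}'
python3 -c "
from h import *
go(548,-292,130,-.1)"
```

```text
t: 30.0
ee_pos: [459.2, 82.8, 2.1]
orientation: [3.134, -0.216, -0.002]
ft_force: [0.9, -0.1, 0.8]
width: 87.8
t: 30.5
ee_pos: [459.5, 82.0, 3.1]
orientation: [-3.134, 0.219, -0.001]
ft_force: [0.7, -0.5, -0.3]
width: 51.1
t: 31.0
ee_pos: [459.5, 82.0, 114.7]
orientation: [-3.134, 0.219, -0.001]
ft_force: [0.9, 0.2, -1.8]
width: 49.5
shift [139.6 358.1 -15.3] rz -0.039 tiltfix [-0.0003 -0.0009  0.    ] w 49.5 F [ 0.9  0.2 -1.8] t 31.0 q6 1.86
```

```bash
python3 -m jog '{"delta_rot":[[0,0,0],[0,0,0],[0,0,0],[0,0,0],[0,0,0]],"translation":[[17,42,-15],[34,88,-15],[52,134,-15],[70,180,-15],[85,220,-15]],"hand":[-1,-1,-1,-1,-1]}'
python3 -m jog '{"delta_rot":[[0,0,-0.039],[0,0,-0.039],[0,0,-0.039],[0,0,-0.039],[0,0,-0.039]],"translation":[[15,42,0],[25,84,0],[25,120,0],[25,138,0],[25,138,0]],"hand":[-1,-1,-1,-1,-1]}'
python3 - <<'E'
from h import *
go(548,-292,27,-.1)
save('wrist','w7',s=1.5);save('side','s7',s=1.5)
E
```

```text
t: 31.5
ee_pos: [512.9, -150.0, 127.5]
orientation: [-3.134, 0.219, 0.0]
ft_force: [0.6, 1.0, -2.1]
width: 49.4
t: 32.0
ee_pos: [517.7, -289.6, 127.1]
orientation: [-3.137, 0.162, 0.001]
ft_force: [-0.7, 0.9, -2.9]
width: 49.7
shift [ 30.4  -0.7 100.1] rz -0.003 tiltfix [-0.0002  0.0007  0.    ] w 49.7 F [-0.7  0.9 -2.9] t 32.0 q6 1.14
```

View pics/w7.png

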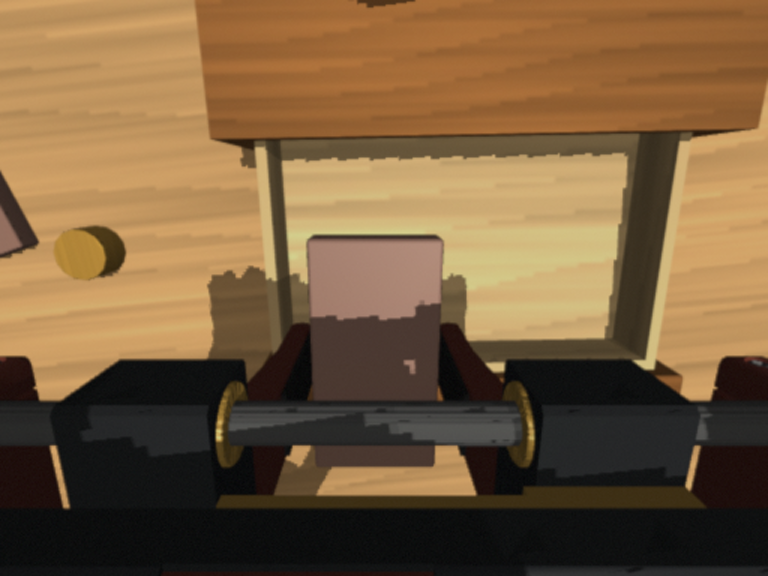

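```bash
python3 - <<'E'
from h import *
c=optics.calibration('wrist')
for n,p,z in (('chL',(212,139),80),('chR',(758,130),80),('wallLtop',(257,142),58),('wallRtop',(690,135),58),('frontinR',(648,362),67),('floorR far',(627,155),22),('floorR near',(610,340),22),('floorL',(284,155),22),('floornear',(530,343),22)):
  print(n,px2w(c,np.array(p)/1.5,z).round(1))
for y in (25,-25): print((w2px(c,(*off((517.7,-289.6),-.1,48,y),140))*1.5).round())
E
```

```text
chL [ 611.5 -220.4   80. ]
chR [ 589.4 -477.5   80. ]
wallLtop [ 610.5 -235.7   58. ]
wallRtop [ 591.  -461.7   58. ]
frontinR [ 467.9 -441.9   67. ]
floorR far [ 584.2 -450.3   22. ]
floorR near [ 463.3 -444.9   22. ]
floorL [ 605.4 -241.6   22. ]
floornear [ 466.6 -390.4   22. ]
[308. 236.]
[448. 236.]
```

```bash
python3 -c "
from h import *
go(540,-296,27,-.09)"
python3 -m jog '{"delta_rot":[[0,0,-0.01],[0,0,-0.01],[0,0,-0.01],[0,0,-0.01],[0,0,-0.01]],"translation":[[22,4,0],[22,4,30],[22,4,60],[22,4,85],[22,4,97]],"hand":[-1,-1,-1,-1,-1]}'
python3 -m jog '{"delta_rot":[[0,0,0],[0,0,0],[0,0,0]],"translation":[[0,0,1],[0,0,3],[0,0,3]],"hand":[-1,-1,-1]}'
```

```text
shift [ 23.    6.8 100.2] rz -0.011 tiltfix [-0.001   0.0013  0.    ] w 50.1 F [-0.1 -0.  -2.3] t 32.1 q6 1.15
t: 32.6
ee_pos: [538.8, -291.3, 28.4]
orientation: [-3.136, 0.138, 0.006]
ft_force: [-0.7, 0.3, -3.0]
width: 49.9
t: 32.9
ee_pos: [540.8, -294.1, 28.8]
orientation: [3.138, -0.141, 0.002]
ft_force: [-0.5, -0.2, -2.4]
width: 49.5
```

```bash
python3 -m jog '{"delta_rot":[[0,0,0],[0,0,0],[0,0,0],[0,0,0]],"translation":[[0,0,1],[0,0,2],[0,0,3],[0,0,3]],"hand":[-1,-1,-1,-1]}'
python3 -m jog '{"delta_rot":[[0,0,0],[0,0,0],[0,0,0]],"translation":[[0,0,0],[0,0,0],[0,0,0]],"hand":[0,0.35,0.35]}'
python3 -m jog '{"delta_rot":[[0,0,0],[0,0,0],[0,0,0],[0,0,0],[0,0,0]],"translation":[[0,0,-20],[0,0,-60],[0,0,-110],[0,0,-110],[0,0,-110]],"hand":[0.35,0.35,0.35,1,1]}'
python3 - <<'E'
from h import *
chk(); go(*off((620,-1),.241,-25,0),130,.241)
E
```

```text
t: 33.3
ee_pos: [540.3, -294.3, 25.1]
orientation: [3.138, -0.142, 0.001]
ft_force: [0.3, 0.9, 0.4]
width: 49.7
t: 33.6
ee_pos: [540.1, -294.1, 24.7]
orientation: [3.138, -0.142, 0.0]
ft_force: [-0.6, 0.6, 0.2]
width: 58.7
t: 34.1
ee_pos: [540.7, -294.4, 136.1]
orientation: [3.137, -0.142, 0.004]
ft_force: [-1.1, 0.8, -0.4]
width: 72.0
side S1 19.6 0.1 | side S2 21.4 0.23 | side S3 27.0 0.39 | side S4 26.1 0.54 | side S5 29.1 0.37 | 
scene S1 26.0 0.57 | scene S2 23.8 0.53 | scene S3 27.1 0.58 | scene S4 23.6 0.55 | scene S5 19.8 0.35 | 
shift [  30.4 -290.5    3.8] rz -0.331 tiltfix [-0.0008  0.0016  0.    ] w 79.5 F [ 0.1  0.3 -0.8] t 34.2 q6 1.14
```

```bash
python3 -m jog '{"delta_rot":[[0,0,0],[0,0,0],[0,0,0],[0,0,0],[0,0,0]],"translation":[[4,-45,0],[7,-92,0],[10,-139,0],[14,-186,0],[18,-230,0]],"hand":[1,1,1,1,1]}'
python3 -m jog '{"delta_rot":[[0,0,-0.13],[0,0,-0.26],[0,0,-0.331],[0,0,-0.331],[0,0,-0.331]],"translation":[[-10,-30,0],[-10,-60,0],[-10,-60,0],[-10,-60,0],[-10,-60,0]],"hand":[1,1,1,1,1]}'
python3 - <<'E'
from h import *
go(*off((620,-1),.241,0,0),4,.241)
save('wrist','w8',s=1.5)
E
```

```text
t: 34.7
ee_pos: [577.5, -64.5, 132.7]
orientation: [-3.138, 0.142, 0.005]
ft_force: [0.6, -0.3, 0.4]
width: 87.1
t: 35.2
ee_pos: [573.3, -6.1, 133.4]
orientation: [-3.119, -0.374, 0.004]
ft_force: [0.0, -0.2, 0.1]
width: 88.0
shift [ 46.8   6.2 129.3] rz -0.002 tiltfix [-0.0005  0.0023  0.    ] w 88.0 F [ 0.  -0.2  0.1] t 35.2 q6 1.3
```

View pics/w8.png

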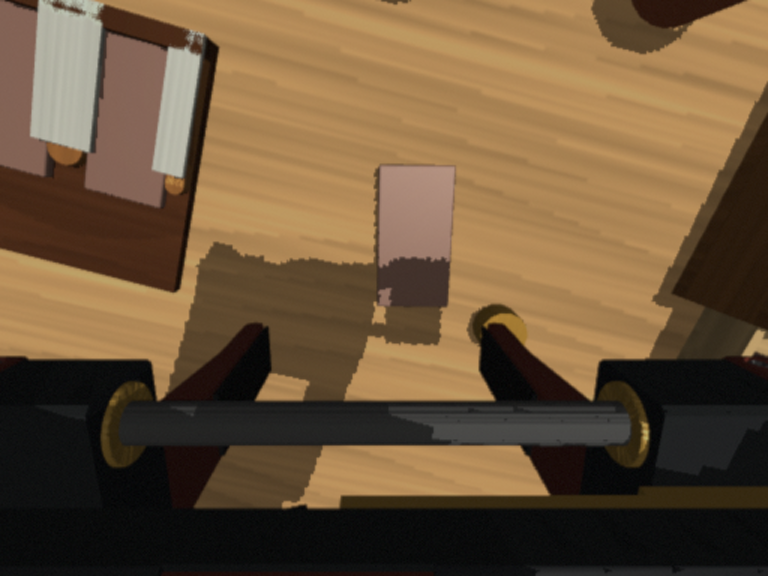

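```bash
python3 - <<'E'
from fit import *
c=optics.calibration('wrist')
m=[(48,25,16),(48,-25,16),(-48,-25,16),(-48,25,16)]
p,e=fit(m,[(c,np.array([(379,166),(455,166),(448,305),(378,305)])/1.5)],[620,0,.24]);print(p,e)
print('puck',px2w(c,np.array((503,325))/1.5,15))
for pp in ((p[0],p[1]+3.5),): go(*pp,3.5,p[2])
E
```

```text
[ 6.08238997e+02 -2.71349095e+01  2.35129319e-01] 1.367563529515877
puck [ 563.40429837 -104.25631673   15.        ]
shift [ 29.9  25.  130.1] rz 0.003 tiltfix [-0.0004  0.0018  0.    ] w 87.8 F [ 0.9 -0.1  0.4] t 35.25 q6 1.3
```

S5 was knocked aside: it is now at about (608,-24) (image (415,235)). The puck at (503,325) is clear of the fingers. Grasp it there.

```bash

python3 -m jog '{"delta_rot":[[0,0,0],[0,0,0],[0,0,0],[0,0,0],[0,0,0]],"translation":[[20,20,20],[30,25,60],[30,25,100],[30,25,125],[30,25,130]],"hand":[1,1,1,1,1]}'
python3 -m jog '{"delta_rot":[[0,0,0],[0,0,0],[0,0,0],[0,0,0],[0,0,0]],"translation":[[0,0,0],[0,0,0],[0,0,0],[0,0,0],[0,0,0]],"hand":[-1,-1,-1,-1,-1]}'
python3 -m jog '{"delta_rot":[[0,0,0],[0,0,0],[0,0,0],[0,0,0],[0,0,0]],"translation":[[0,0,0],[0,0,0],[0,0,-30],[0,0,-80],[0,0,-130]],"hand":[-1,-1,-1,-1,-1]}'
python3 -c "
from h import *
go(532,-396,130,-.09)"
```

```text
t: 35.75
ee_pos: [606.5, -23.9, 1.1]
orientation: [-3.118, -0.373, 0.01]
ft_force: [-0.4, -0.3, -0.1]
width: 88.0
t: 36.25
ee_pos: [610.0, -23.1, 5.8]
orientation: [3.118, 0.378, 0.003]
ft_force: [1.2, -2.0, 1.6]
width: 51.4
t: 36.75
ee_pos: [608.0, -22.9, 135.1]
orientation: [-3.118, -0.377, 0.005]
ft_force: [0.5, -0.3, -1.3]
width: 49.7
shift [-162.7  344.2    5.2] rz 0.331 tiltfix [-0.001   0.0029  0.    ] w 49.7 F [ 0.5 -0.3 -1.3] t 36.75 q6 1.27
```

```bash
python3 -m jog '{"delta_rot":[[0,0,0],[0,0,0],[0,0,0],[0,0,0],[0,0,0]],"translation":[[-30,33,0],[-58,74,0],[-82,118,0],[-95,165,0],[-105,210,0]],"hand":[-1,-1,-1,-1,-1]}'
python3 -m jog '{"delta_rot":[[0,0,0.13],[0,0,0.26],[0,0,0.331],[0,0,0.331],[0,0,0.331]],"translation":[[-18,44,0],[-36,86,0],[-58,128,0],[-58,134,0],[-58,134,0]],"hand":[-1,-1,-1,-1,-1]}'
python3 -m jog '{"delta_rot":[[0,0,0],[0,0,0]],"translation":[[0,0,0],[0,0,0]],"hand":[-1,-1]}'
python3 - <<'E'
from h import *
go(532,-396,30,-.09)
save('wrist','w9',s=1.5)
E
```

```text
t: 37.25
ee_pos: [556.2, -253.7, 134.8]
orientation: [-3.118, -0.377, 0.001]
ft_force: [0.9, -0.1, -1.9]
width: 49.7
t: 37.75
ee_pos: [532.3, -397.1, 134.2]
orientation: [-3.138, 0.145, 0.0]
ft_force: [0.2, 0.6, -1.8]
width: 49.6
t: 37.95
ee_pos: [533.2, -394.2, 134.4]
orientation: [-3.138, 0.138, 0.001]
ft_force: [0.8, 0.3, -1.8]
width: 49.7
shift [ -0.9   1.9 104.4] rz 0.002 tiltfix [-0.0008  0.0008  0.    ] w 49.7 F [ 0.8  0.3 -1.8] t 37.95 q6 1.0
```

View pics/w9.png

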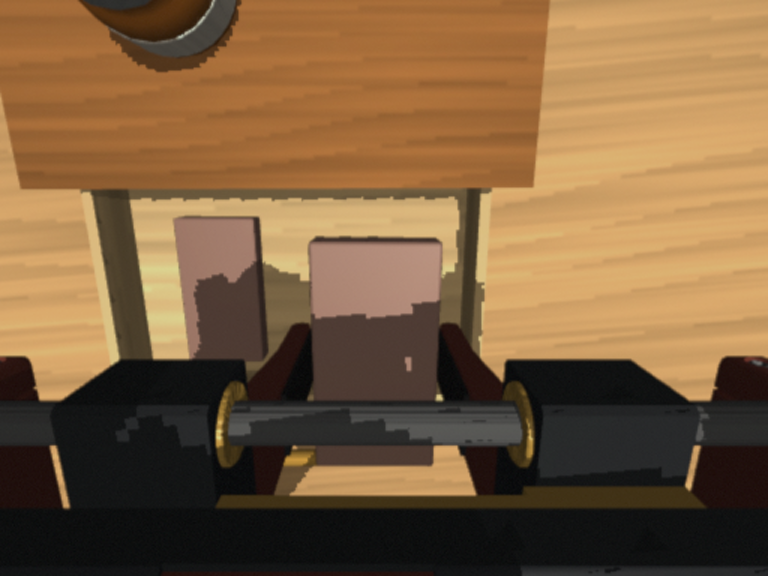

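The first thick slab lies flat in the drawer at (220,290). The held slab has clearance to the right wall (460) and to slab 1 (265). Lower and release.

```bash
python3 -m jog '{"delta_rot":[[0,0,0],[0,0,0],[0,0,0],[0,0,0],[0,0,0]],"translation":[[0,0.5,35],[0,0.5,70],[0,0.5,90],[0,0.5,100],[0,0.5,104]],"hand":[-1,-1,-1,-1,-1]}'
python3 -m jog '{"delta_rot":[[0,0,0],[0,0,0],[0,0,0],[0,0,0]],"translation":[[0,0,1],[0,0,2],[0,0,3],[0,0,3]],"hand":[-1,-1,-1,-1]}'
```

```text
t: 38.5
ee_pos: [533.0, -395.4, 29.8]
orientation: [-3.138, 0.14, 0.002]
ft_force: [0.3, -0.6, -1.6]
width: 49.6
t: 38.9
ee_pos: [533.2, -396.8, 28.4]
orientation: [3.138, -0.142, 0.002]
ft_force: [-0.9, -0.4, -1.6]
width: 49.5
```

```bash
python3 -m jog '{"delta_rot":[[0,0,0],[0,0,0],[0,0,0],[0,0,0]],"translation":[[0,0,1],[0,0,2],[0,0,3],[0,0,3]],"hand":[-1,-1,-1,-1]}'
python3 -m jog '{"delta_rot":[[0,0,0],[0,0,0],[0,0,0]],"translation":[[0,0,0],[0,0,0],[0,0,0]],"hand":[0,0.35,0.35]}'
python3 -m jog '{"delta_rot":[[0,0,0],[0,0,0],[0,0,0],[0,0,0],[0,0,0]],"translation":[[0,0,-20],[0,0,-60],[0,0,-100],[0,0,-100],[0,0,-100]],"hand":[0.35,0.35,0.35,-1,-1]}'
python3 -c "
from h import *
go(395,-328,130,-.09)"
```

```text
t: 39.3
ee_pos: [534.9, -397.0, 27.7]
orientation: [3.137, -0.142, 0.006]
ft_force: [0.9, 4.7, 14.8]
width: 49.3
t: 39.6
ee_pos: [533.3, -396.8, 25.3]
orientation: [3.138, -0.142, 0.001]
ft_force: [-0.2, -0.5, -0.0]
width: 58.7
t: 40.1
ee_pos: [533.2, -396.9, 125.6]
orientation: [3.137, -0.142, 0.002]
ft_force: [-0.5, 0.2, -0.3]
width: 46.8
shift [-143.9  -56.2   -4.7] rz -0.0 tiltfix [ 0.0011 -0.0016  0.    ] w 46.8 F [-0.5  0.2 -0.3] t 40.1 q6 1.0
```

```bash
python3 -m jog '{"delta_rot":[[0,0,0],[0,0,0],[0,0,0],[0,0,0],[0,0,0]],"translation":[[-45,-15,0],[-90,-32,0],[-135,-48,0],[-159,-52,0],[-159,-52,0]],"hand":[-1,-1,-1,-1,-1]}'
python3 -m jog '{"delta_rot":[[0,0,0],[0,0,0],[0,0,0],[0,0,0],[0,0,0]],"translation":[[0,0,20],[0,0,55],[0,0,80],[0,0,90],[0,0,90]],"hand":[-1,-1,-1,-1,-1]}'
python3 - <<'E'
from h import *
go(*off((560,-346),-.09,-150,0),36,-.09)
save('wrist','w10',s=1.5)
E
```

```text
t: 40.6
ee_pos: [375.1, -327.9, 122.9]
orientation: [-3.134, 0.143, 0.008]
ft_force: [0.6, 0.2, 0.5]
width: 6.8
t: 41.1
ee_pos: [379.0, -329.9, 32.9]
orientation: [-3.136, 0.141, 0.004]
ft_force: [-0.7, 0.4, 0.5]
width: 0.4
shift [31.7 -0.2 -3.2] rz -0.0 tiltfix [-0.002   0.0026  0.    ] w 0.4 F [-0.7  0.4  0.5] t 41.1 q6 0.92
```

View pics/w10.png

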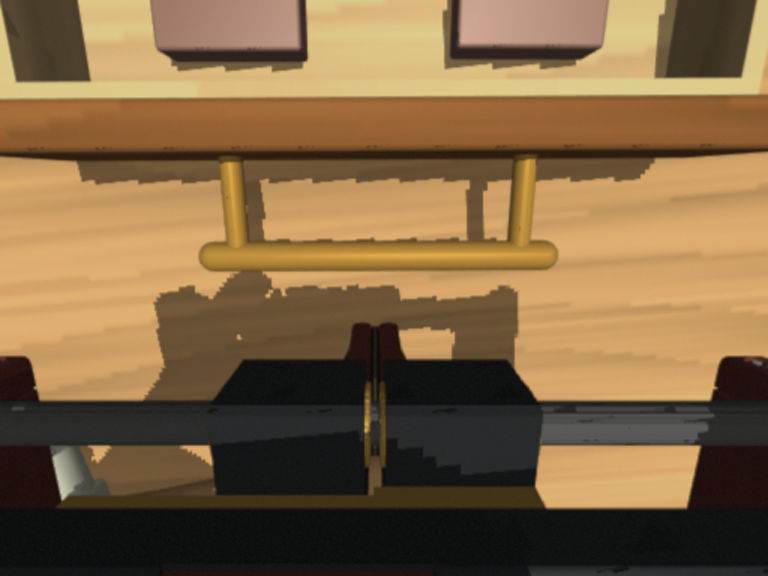

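The fingers (col 375) line up with the handle's middle (col 378), and both thick slabs are in the drawer. Push.

```bash
for k in 1; do python3 -m jog '{"delta_rot":[[0,0,0],[0,0,0],[0,0,0],[0,0,0],[0,0,0]],"translation":[[7,0,-3],[14,0,-3],[21,0,-3],[28,0,-3],[35,0,-3]],"hand":[-1,-1,-1,-1,-1]}'; done
python3 -m jog '{"delta_rot":[[0,0,0],[0,0,0],[0,0,0],[0,0,0],[0,0,0]],"translation":[[9,0,0],[18,0,0],[27,0,0],[36,0,0],[45,0,0]],"hand":[-1,-1,-1,-1,-1]}'
python3 -m jog '{"delta_rot":[[0,0,0],[0,0,0],[0,0,0],[0,0,0],[0,0,0]],"translation":[[9,0,0],[18,0,0],[27,0,0],[36,0,0],[45,0,0]],"hand":[-1,-1,-1,-1,-1]}'
python3 -c "
from h import *
go(540,-344,36,-.09)"
```

```text
t: 41.65
ee_pos: [414.8, -333.7, 38.1]
orientation: [3.138, -0.141, 0.001]
ft_force: [-1.8, -0.4, 1.0]
width: 0.4
t: 42.15
ee_pos: [459.6, -337.5, 37.6]
orientation: [-3.138, 0.142, 0.0]
ft_force: [-0.8, 2.2, 0.7]
width: 0.4
t: 42.65
ee_pos: [504.4, -341.6, 37.6]
orientation: [-3.138, 0.142, 0.0]
ft_force: [-1.8, 1.4, -0.3]
width: 0.7
shift [35.7 -0.8  1.5] rz -0.0 tiltfix [-0.0002  0.0003  0.    ] w 0.7 F [-1.8  1.4 -0.3] t 42.65 q6 1.05
```

```bash
python3 -m jog '{"delta_rot":[[0,0,0],[0,0,0],[0,0,0],[0,0,0],[0,0,0]],"translation":[[6,0,0],[11,0,0],[16,0,0],[20,0,0],[24,0,0]],"hand":[-1,-1,-1,-1,-1]}'
python3 -m jog '{"delta_rot":[[0,0,0],[0,0,0],[0,0,0],[0,0,0],[0,0,0]],"translation":[[1.5,0,0],[3,0,0],[4.5,0,0],[6,0,0],[7,0,0]],"hand":[-1,-1,-1,-1,-1]}'
```

```text
t: 43.15
ee_pos: [527.8, -343.8, 37.7]
orientation: [-3.138, 0.142, 0.0]
ft_force: [-0.8, 1.2, 0.1]
width: 0.8
t: 43.65
ee_pos: [534.7, -344.5, 37.7]
orientation: [3.138, -0.142, 0.0]
ft_force: [-1.1, -0.5, 0.9]
width: 0.7
```

```bash
python3 -m jog '{"delta_rot":[[0,0,0],[0,0,0],[0,0,0],[0,0,0],[0,0,0]],"translation":[[1,0,0],[2,0,0],[3,0,0],[4,0,0],[5,0,0]],"hand":[-1,-1,-1,-1,-1]}'
python3 -m jog '{"delta_rot":[[0,0,0],[0,0,0],[0,0,0],[0,0,0],[0,0,0]],"translation":[[1,0,0],[2,0,0],[3,0,0],[4,0,0],[4,0,0]],"hand":[-1,-1,-1,-1,-1]}'
```

```text
t: 44.15
ee_pos: [535.4, -344.5, 37.6]
orientation: [-3.136, 0.141, 0.013]
ft_force: [-20.1, -1.8, 14.6]
width: 0.7
t: 44.65
ee_pos: [535.5, -344.4, 37.6]
orientation: [-3.134, 0.14, 0.024]
ft_force: [-29.6, -2.5, 23.4]
width: 0.4
```

The drawer has hit its stop. I'll back off, rise clear and take the final check pictures.

```bash
python3 -m jog '{"delta_rot":[[0,0,0],[0,0,0],[0,0,0],[0,0,0],[0,0,0]],"translation":[[-10,0,0],[-40,0,0],[-90,0,-30],[-130,0,-80],[-140,0,-120]],"hand":[-1,-1,-1,-1,-1]}'
python3 -m jog '{"delta_rot":[[0,0,0],[0,0,0],[0,0,0]],"translation":[[0,0,0],[0,0,0],[0,0,0]],"hand":[-1,-1,-1]}'
python3 - <<'E'
from h import *
save('side','f1'); a=cv2.imread('pics/raw_f1.png')
save('scene','f2'); b=cv2.imread('pics/raw_f2.png')
A=cv2.resize(a[90:350,160:350],None,fx=2.2,fy=2.2,interpolation=cv2.INTER_CUBIC);B=cv2.resize(b[125:345,90:390],None,fx=1.25,fy=1.25,interpolation=cv2.INTER_CUBIC)
o=np.zeros((572,800,3),np.uint8);o[:A.shape[0],:A.shape[1]]=A;o[:B.shape[0],420:795]=B
cv2.imwrite('pics/f.png',o)
E
```

```text
t: 45.15
ee_pos: [405.6, -331.6, 146.6]
orientation: [-3.135, 0.143, 0.005]
ft_force: [1.1, -0.4, 0.7]
width: 0.6
t: 45.45
ee_pos: [409.0, -332.9, 146.4]
orientation: [-3.138, 0.141, 0.0]
ft_force: [-0.0, -0.0, 0.5]
width: 0.3
```

View pics/f.png

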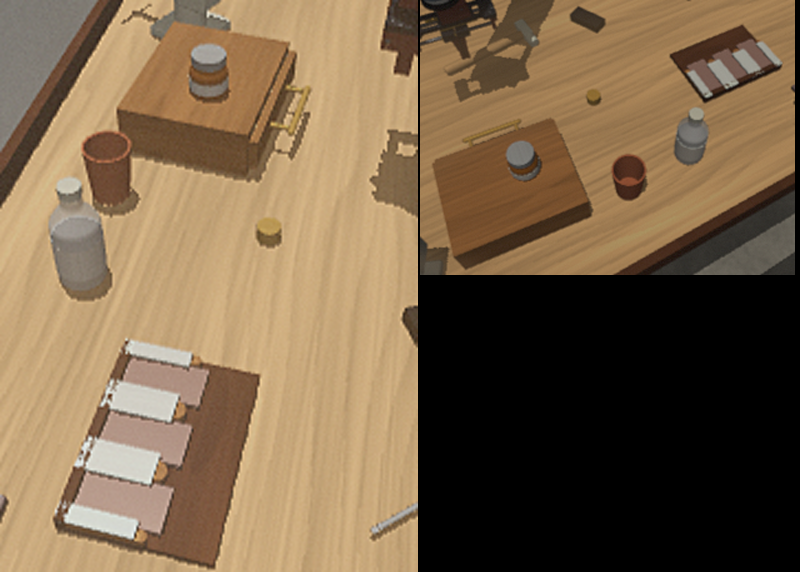

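The picture shows all three thin slabs home and sticking out evenly. The drawer front is against the chest, the bottle and jar are upright, and the bench is clear. Handing in.

```bash
python3 -c "
from h import *
print(ctrl.close_job())"
```

```text
the job is handed in; nothing more can be done
None
```

The job is done and handed in at about 45 s of robot time, well inside the 210 s limit; the close call gives no verdict.

- **Thin slabs:** All three were carried to the rack, one to a slot. Each was pushed with closed fingers until it stopped, at 10 to 17 N.
- **Thick slabs:** Both were laid side by side in the drawer. One had been knocked about 25 mm aside; I saw that in the wrist camera and grasped it where it had moved to.
- **Drawer:** I pushed it by the handle until it stopped moving, with the push force rising to about 30 N.
- **Last checks:** The final side and scene pictures show three slabs sticking out evenly from the rack and the drawer front against the chest. The bottle and jar are upright, the bench is clear of slabs, and the arm is free with no load on the wrist. I didn't measure the final slab positions or drawer gap in millimetres.
- **Disagreements:** The wrist camera read about 3–4 mm to the right of the fixed cameras. For the chest and drawer it also read about 10 mm closer to the robot. I allowed for both, and neither caused a problem.

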